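# Load the sample changer and hang up the empty carry basket

### The job

Load the capped vials into the sample changer one at a time, in the cap order red, yellow, blue, white (not every colour is there each time): stand each in the pocket at the orange loading mark, let go, and turn the wheel one click clockwise (seen from above) before the next, and once more after the last, so that an empty pocket is left at the mark. Also hang the vials' empty wire basket by its handle on the hook of the stand, hanging free and still. Do not tip over a vial, and leave the timer and the green tape where they are.

Things in the scene. Friction and masses are not known exactly. Their poses are not given: they have to be found in the camera images.
- changer: fixed sample changer: grey round base 190 mm wide, wheel (metal disc 178 mm wide) with six white pockets 60 degrees apart, 70 mm from the axis. Origin on the axis at worktop level, z up; orange loading mark on its -x side, low grey housing on +x, out to 115 and 100 mm. Place and yaw vary. Pocket: inner 32, outer 38 mm wide, floor z = 28 mm, wall top z = 56 mm; a seated vial's top is at 98 mm
- wheel (a joint): turn of the wheel, rad, growing clockwise seen from above. One click is 1.047 rad (60 degrees); at each multiple of it, from 0 at the start, a pocket is exactly at the mark. A spring pawl pulls the released wheel to the nearest click (turning takes about 0.15 N m). Stops at -0.4 and 6.6
- load (a point): centre of the floor of the pocket at the loading mark, 70 mm from the axis on the changer's -x side; fixed to the base, z = 28 mm
- next (a point): point one click clockwise after the loading mark (60 degrees on, 70 mm from the axis), z = 28 mm; fixed to the base
- knob (a point): grip point of the wheel's knob, on the axis at z = 120 mm, turning with the wheel. The knob is a black upright bar 34 mm long along this point's x, 12 mm thick along its y, from z = 98 to 138 mm, on an 18 mm steel post. At joint 0 its x is the changer's x
- vial_red: upright amber glass vial with paper label and red screw cap, 28 mm in diameter (also at the cap), 70 mm tall, about 40 g, standing on the worktop at the start; origin at the centre of its underside, z up. May be absent (not every colour is there each time)
- vial_yellow: upright amber glass vial with paper label and yellow screw cap, 28 mm in diameter (also at the cap), 70 mm tall, about 40 g, standing on the worktop at the start; origin at the centre of its underside, z up. May be absent (not every colour is there each time)
- vial_blue: upright amber glass vial with paper label and blue screw cap, 28 mm in diameter (also at the cap), 70 mm tall, about 40 g, standing on the worktop at the start; origin at the centre of its underside, z up. May be absent (not every colour is there each time)
- vial_white: upright amber glass vial with paper label and white screw cap, 28 mm in diameter (also at the cap), 70 mm tall, about 40 g, standing on the worktop at the start; origin at the centre of its underside, z up. May be absent (not every colour is there each time)
- basket: empty loose steel wire basket, 60 mm (its x) by 80 mm (its y) by 40 mm high, 0.14 kg, with a rigid upright bail in its y-z plane: uprights at y = +-40 mm and a straight round bar 8 mm thick along y at z = 115 mm (y = -28 to 28 mm); a blue grip block stands on the bar. Origin at the centre of its underside, z up
- handle_bar (a point): middle of the bail's bar (the part to lay in the hook), on its centre line, at z = 115 mm in the basket's frame; axes as the basket's
- grip_block (a point): grip point in the blue block above the bar, at z = 139 mm in the basket's frame, axes as the basket's. The block is 18 mm along x, 24 mm along y, and spans z = 118 to 154 mm. Gripped across its 24 mm, the fingers stay beside the hook
- hook_stand: fixed stand: base plate 85 x 70 x 12 mm, post 14 mm thick, 159 mm high through the origin (worktop level, z up), with a round steel hook 8 mm thick that reaches out along the stand's -x and turns up at its end to a red ball 96 mm out, top at z = 167 mm. Place and yaw vary
- hook_seat (a point): centre of the bail's bar when it hangs in the hook: 70 mm out from the post along the stand's -x, z = 148 mm; axes as the stand's. The bar, held crosswise above ball height, comes over the ball from the stand's -x side with the hook passing through the bail (under the bar, over the basket), then goes down into the seat
- timer: white bench timer, 66 x 66 x 23 mm, loose bystander; origin at the centre of its underside
- tape_green: roll of green tape lying flat, 72 mm across, 19 mm high, loose bystander; origin at the centre of its underside
Not all that is in view belongs to the job. What is shaped like the vial_yellow but pink is not meant.

How it is judged:
By the outcome, as a careful person would: the job done as asked, in the order asked, and still so for the second after the job is handed in, with the robot touching nothing.
Of vial_red, vial_yellow, vial_blue, vial_white only 3 to 4 are there at a start; the rules pass over those that are not, and their reading is None.
At some moment in a run one of basket may be knocked a few centimetres aside while the robot is not near it.
It also fails if it takes over 210 s, if anything falls off the work surface, if the arm or the gripper's body presses on something with over 40 N, if the wrist force passes 120 N, or if a joint passes its speed limit or range.

### The arm

A 6-joint arm with a two-finger parallel gripper is mounted at the origin on a cart in front of the work surface, level with it; the furniture and walls round the work are solid. World frame = base frame: x ahead of the robot, y to its left, z up, the work surface at z = 0. Lengths are in m, angles in degrees, forces in N, time in s.
With the tool pointing down it reaches from about 0.25 to 0.775 m from the base axis. Payload 4 kg.
Tool frame: the origin (TCP) lies between the finger pads; the fingertips stand 8 mm ahead of it and the grasp point (between the pads) lies 11 mm behind it (ctrl.tcp_to_tips is the distance from the TCP to the fingertips, in m); z points along the fingers, y is the direction in which the jaws open and shut (so a half turn about z gives the same grasp; the last joint's range is limited). The gripper opens to 85 mm and grips with 20 to 120 N. Pads are 22 mm wide; open, the fingers measure 114 mm over their backs; the gripper's body (76 mm by 85 mm) begins 54 mm behind the grasp point. The pads swing forward as they close: fully open they stand 13 mm farther back than shut.
Start: joints at [-79.933, 4.996, 78.535, -0, 96.463, -5.907], TCP at [0.151, -0.529, 0.239] pointing down, gripper open.
Joint ranges: [-177.83, 177.83], [-43.37, 116.18], [15.69, 146.23], [-61.86, 241.86], [9.47, 152.12], [-147.06, 147.06]. Speed limits (degrees/s): [159.86, 159.86, 180, 180, 180, 180].

### API

Orientations are given as [roll, pitch, yaw] about the fixed x, y, z axes, in that order (R = Rz(yaw) Ry(pitch) Rx(roll)).
In Python, from workcell import ctrl gives the robot as it stands.
- The arm moves only by the tool drive_tool, never from a script. Its argument "plan" is one flat list of numbers, 6 for each row, row after row: the shift along the tool's x, y, z in m, then the turn, a rotation vector about the tool's x, y, z in degrees. A call has 1 to 12 rows; each row shifts and turns the commanded pose from where the row before left it, along the tool's axes as they then stand; what a row does not reach is not made up. A row lasts 1/8 s, in which the tool goes at most 62.5 mm and 10.7 degrees, less where a joint would pass 70% of its speed; a pose out of reach is approached as far as the arm can. A call is refused whole if a number of a shift passes 0.0625 or a number of a turn 10.7, either way. A call with a gripper value outside its range is refused whole. "claw" is the closure in counts, from 0 (fully open) to 255 (shut), set as the call begins (left out, the last holds). The fingers move at their own pace and stop on an object; "squeeze" is the grip in N (left out, the last holds). Time passes only in rows, so rows that do not move let the fingers close. It gives the time, the measured TCP pose, the force and the opening at its end, in the units of the state.
- ctrl.sense(): the state, without advancing time (a new reading comes with each control period).
- ctrl.read_camera(name): name is "scene" or "top" or "wrist"; returns (picture, depth): 400x640x3 uint8, red, green, blue; 400x640 float32, m along the optical axis (not along the pixel's ray), 0 where there is no reading.
- ctrl.get_calibration(name): a dict with "intrinsics" (3x3 intrinsics, pixels), "rvec" (rotation vector, rad) and "tvec" (3), from world to camera coordinates, as OpenCV has them; the wrist camera has in their place "T_tool_cam" (4x4, takes a point from camera to tool coordinates, whose origin is the TCP and whose axes are the flange's). Camera axes: x right, y down, z forward; pixel columns grow to the right and rows downward; lengths in m; the calibration is good to about 2 mm. A picture is of the moment at which its call begins: read the wrist's pose just before it. get_calibration takes no time and is no camera call.
- ctrl.hand_in(): hands the job in, once; it reports no verdict.
The state is a dict: "clock": time; "joints": joint angles; "qd": joint speeds; "tau": joint torques, N m; "ee_pos": TCP position; "tool_rot": TCP orientation; "force": force on the tool from outside, world axes, zero at the start; "ft_torque": the same for the moment, N m; "finger_gap": opening from 0.0 (shut) to 1.0 (fully open).
Only numpy, scipy, OpenCV 4.12 (cv2) and the standard library are available. Lean on these libraries where they do the work, as an engineer would, in place of code of your own. Each camera call takes 0.05 s, during which the arm holds its last target.

## Working session

There is one attempt and no reset: what is moved stays moved. The work goes in short steps, Python scripts to look and compute and a tool call to move; the robot and the scene stay as the last step left them, time stands still between calls to the robot, and variables do not carry over. Pictures are saved under pics/ and viewed, and the job is handed in when it is done.

Besides the shell and the picture viewer there is one more tool, called after "Emit:" in YAML: its name, and indented under it one key for each argument. drive_tool: Moves the arm, as the interface text tells. Its arguments: {"type":"object","properties":{"plan":{"type":"array"},"claw":{"type":"number"},"squeeze":{"type":"number"}},"required":["plan"]}

```bash
ls; mkdir -p pics; cat > h.py <<'E'
import numpy as np, cv2
from workcell import ctrl
from scipy.spatial.transform import Rotation as R
def save(n,name):
    p,d=ctrl.read_camera(n); cv2.imwrite(f'pics/{name}.png',cv2.cvtColor(p,cv2.COLOR_RGB2BGR)); np.savez(f'pics/{name}.npz',p=p,d=d); return p,d
def T_wc(n,s=None):
    c=ctrl.get_calibration(n)
    K=np.array(c['intrinsics'])
    if 'rvec' in c:
        Rm=cv2.Rodrigues(np.array(c['rvec'],float))[0]; t=np.array(c['tvec'],float).ravel()
        return K,Rm.T,-Rm.T@t   # cam->world rot, cam centre
    s=s or ctrl.sense()
    Rt=R.from_euler('xyz',s['tool_rot'],degrees=True).as_matrix()
    T=np.array(c['T_tool_cam']); return K,Rt@T[:3,:3],Rt@T[:3,3]+np.array(s['ee_pos'])
def ray(n,u,v,z,s=None):
    K,Rm,c=T_wc(n,s); d=Rm@np.linalg.solve(K,[u,v,1.]); return c+d*(z-c[2])/d[2]
def cloud(n,d,s=None):
    K,Rm,c=T_wc(n,s); v,u=np.mgrid[:d.shape[0],:d.shape[1]]
    P=np.stack([(u-K[0,2])/K[0,0]*d,(v-K[1,2])/K[1,1]*d,d],-1); return P@Rm.T+c
def proj(n,X,s=None):
    K,Rm,c=T_wc(n,s); q=K@(Rm.T@(np.array(X)-c)); return q[:2]/q[2]
E
python3 - <<'E'
from h import *
print(ctrl.sense())
for n in ('scene','top'):
    save(n,n+'0'); K,Rm,c=T_wc(n); print(n,K.round(1).tolist(),c.round(3),Rm[:,2].round(3))
E
```

```text
pics
{'clock': 0.0, 'joints': array([-7.99325361e+01,  5.03942013e+00,  7.86256572e+01, -2.05573549e-03,
        9.64609638e+01, -5.90946116e+00]), 'qd': array([ 0.0741209 ,  0.08465488, -0.06004637, -0.01983604,  0.03614509,
        0.04691664]), 'tau': array([-1.63187808e-03, -3.51867342e+01, -3.13273680e+01, -4.39891555e-04,
        1.09732558e-02,  1.14329231e-05]), 'ee_pos': array([ 0.15126779, -0.52829477,  0.23812804]), 'tool_rot': array([-1.79874418e+02, -1.09444615e-02,  1.59766840e+01]), 'force': array([-0.43554102,  0.10425528, -0.1958433 ]), 'ft_torque': array([-0.05328505, -0.04381004, -0.04770136]), 'finger_gap': 0.9998962157195367}
scene [[510.7, 0.0, 316.1], [0.0, 510.7, 197.5], [0.0, 0.0, 1.0]] [-0.021 -1.127  0.868] [ 0.375  0.759 -0.533]
top [[382.7, 0.0, 322.1], [0.0, 382.7, 198.9], [0.0, 0.0, 1.0]] [ 0.37  -0.009  1.245] [ 0.13  -0.013 -0.991]
```

View pics/scene0.png

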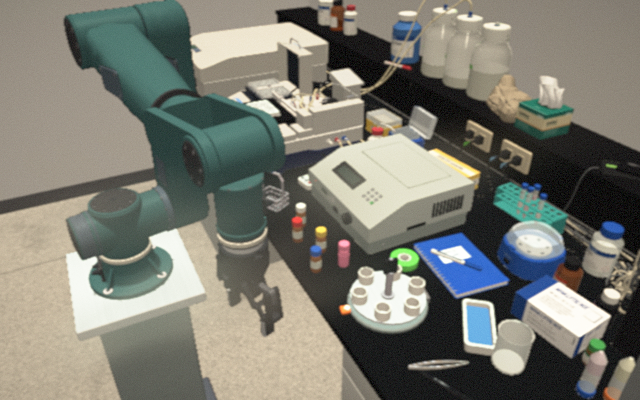

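View pics/top0.png

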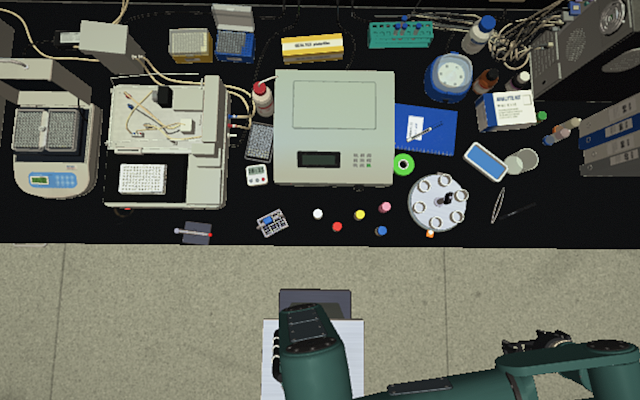

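```bash
python3 - <<'E'
from h import *
p=cv2.imread('pics/top0.png')
c=p[185:255,160:300]; c2=p[165:245,390:520]
a=cv2.resize(c,(790,395),interpolation=cv2.INTER_CUBIC)
cv2.imwrite('pics/z1.png',a); cv2.imwrite('pics/z2.png',cv2.resize(c2,(780,480),interpolation=cv2.INTER_CUBIC))
for nm,u,v,z in [('white',318,213.5,.07),('red',337,227,.07),('yel',361,215,.07),('blue',382,230.5,.07),('pink',385,207,.07),('changer',448,199,.138),('disc',437,201,.06),('mark',430,233.5,.03),('tape',403,164,.02),('timer',257,175,.023),('basket',272,223,.1),('standtop',180,231,.16),('ball',210,234,.165)]:
    print(nm,ray('top',u,v,z).round(3))
E
```

```text
white [ 0.478 -0.012  0.07 ]
red [ 0.437 -0.071  0.07 ]
yel [ 0.475 -0.145  0.07 ]
blue [ 0.428 -0.209  0.07 ]
pink [ 0.501 -0.219  0.07 ]
changer [ 0.519 -0.392  0.138]
disc [ 0.523 -0.385  0.06 ]
mark [ 0.422 -0.369  0.03 ]
tape [ 0.649 -0.289  0.02 ]
timer [0.605 0.187 0.023]
basket [0.445 0.125 0.1  ]
standtop [0.416 0.376 0.16 ]
ball [0.408 0.29  0.165]
```

View pics/z1.png

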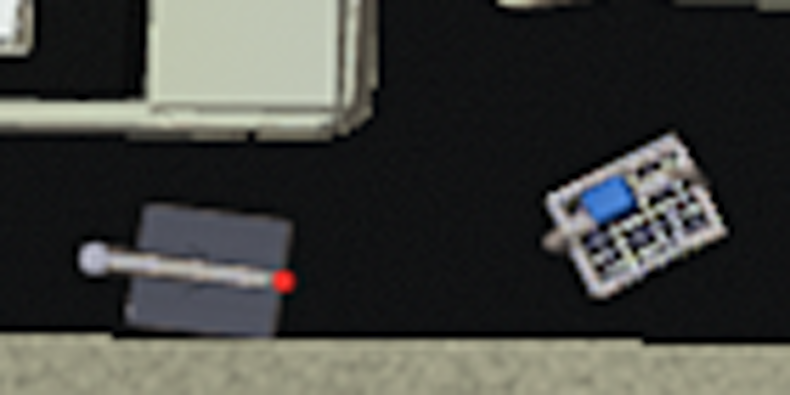

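View pics/z2.png

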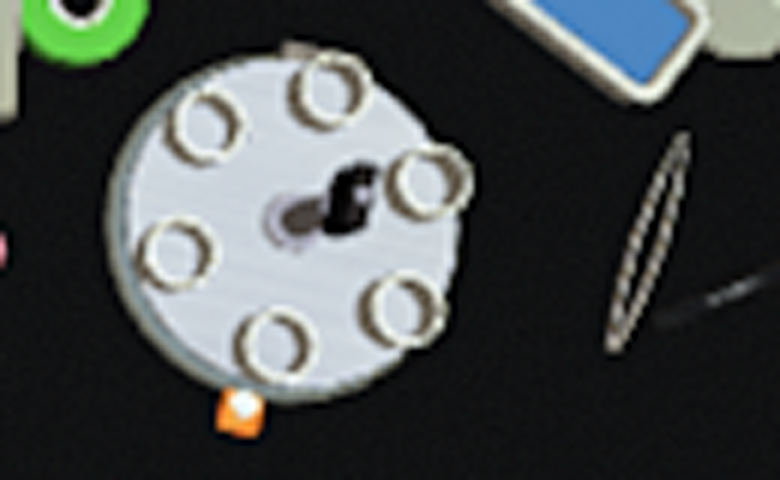

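```bash
cat >> h.py <<'E'
def go(x,y,z,yaw=None,tilt=None):
    """shift needed in tool axes from measured pose (shift first expressed in current tool axes), yaw change about tool z (deg)"""
    s=ctrl.sense(); Rt=R.from_euler('xyz',s['tool_rot'],degrees=True)
    d=Rt.inv().apply(np.array([x,y,z])-s['ee_pos'])
    out='shift '+str(d.round(4).tolist())
    if yaw is not None:
        Rd=R.from_euler('xyz',[180,0,yaw],degrees=True)
        # shift is in current tool axes; rotvec tool frame
        out+=' rotvec '+str((Rt.inv()*Rd).as_rotvec(degrees=True).round(2).tolist())
        out+=' shift_in_final_axes '+str(Rd.inv().apply(np.array([x,y,z])-s['ee_pos']).round(4).tolist())
    print('now',s['clock'].__round__(2),s['ee_pos'].round(4),s['tool_rot'].round(2),'F',s['force'].round(1),'gap',round(s['finger_gap'],3)); print(out)
E
python3 - <<'E'
from h import *
print(ctrl.get_calibration('wrist'))
save('wrist','w0')
go(0.42,-0.37,0.33,-9)
E
```

```text
{'intrinsics': array([[344.18118499,   0.        , 316.93268629],
       [  0.        , 344.18118499, 196.31350301],
       [  0.        ,   0.        ,   1.        ]]), 'T_tool_cam': array([[ 6.50496835e-04, -9.54277079e-01, -2.98922789e-01,
         7.71453244e-02],
       [ 9.99998696e-01,  1.06258828e-03, -1.21605867e-03,
         5.10989190e-04],
       [ 1.47808877e-03, -2.98921608e-01,  9.54276526e-01,
        -1.34362344e-01],
       [ 0.00000000e+00,  0.00000000e+00,  0.00000000e+00,
         1.00000000e+00]])}
now 0.15 [ 0.1513 -0.5284  0.2384] [-1.799e+02 -1.000e-02  1.597e+01] F [-0.5 -1.2  0.1] gap 0.997
shift [0.3019, -0.0785, -0.0914] rotvec [-0.1, 0.01, 24.97] shift_in_final_axes [0.2406, -0.1985, -0.0916]
```

View pics/w0.png

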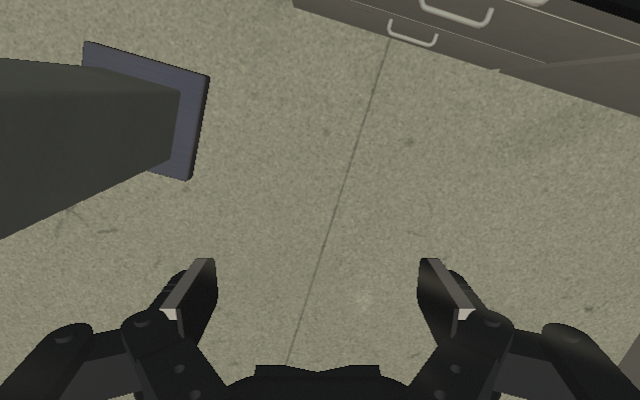

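Emit:
drive_tool:
  plan: [0.055,-0.013,-0.015,0,0,0,0.055,-0.013,-0.015,0,0,0,0.055,-0.013,-0.015,0,0,0,0.055,-0.013,-0.015,0,0,0,0.055,-0.013,-0.015,0,0,0,0.055,-0.013,-0.015,0,0,0,0,0,0,0,0,8.3,0,0,0,0,0,8.3,0,0,0,0,0,8.3,0,0,0,0,0,0]

```text
clock: 1.4
ee_pos: [0.4472, -0.3628, 0.3288]
tool_rot: [-180.0, 0.0, -8.8]
force: [0.3, -0.7, -0.7]
finger_gap: 0.999
```

```bash
python3 - <<'E'
from h import *
go(0.45,-0.375,0.33,-9)
s=ctrl.sense(); p,d=save('wrist','w1'); import pickle; pickle.dump(s,open('pics/w1.s','wb'))
E
```

```text
now 1.4 [ 0.4472 -0.3628  0.3288] [-1.7997e+02  4.0000e-02 -8.8200e+00] F [ 0.3 -0.7 -0.7] gap 0.999
shift [0.0047, 0.0116, -0.0012] rotvec [-0.03, 0.04, 0.18] shift_in_final_axes [0.0047, 0.0116, -0.0012]
```

View pics/w1.png

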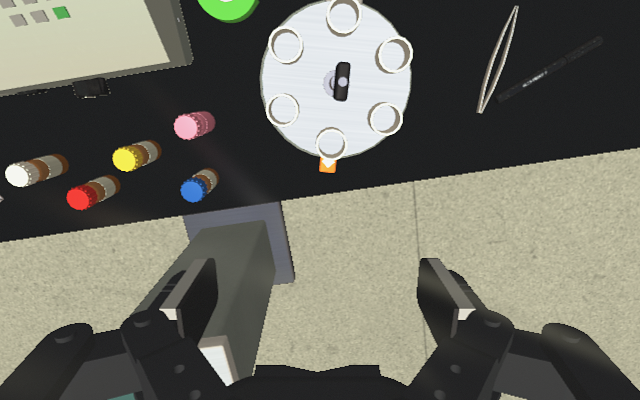

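```bash
cat >> h.py <<'E'
import pickle
def load(name): 
    a=np.load(f'pics/{name}.npz'); 
    try: s=pickle.load(open(f'pics/{name}.s','rb'))
    except Exception: s=None
    return a['p'],a['d'],s
def snap(n,name):
    s=ctrl.sense(); p,d=save(n,name); pickle.dump(s,open(f'pics/{name}.s','wb')); return p,d,s
def circfit(X):
    A=np.c_[2*X,np.ones(len(X))]; r=np.linalg.lstsq(A,(X**2).sum(1),rcond=None)[0]; return r[:2],np.sqrt(r[2]+r[:2]@r[:2])
E
python3 - <<'E'
from h import *
p,d,s=load('w1'); P=cloud('wrist',d,s); hsv=cv2.cvtColor(p,cv2.COLOR_RGB2HSV).astype(int)
# pockets: contour holes in white disc? use height mask
for lo,hi in [(.052,.060)]:
    m=((P[...,2]>lo)&(P[...,2]<hi)&(d>0)).astype(np.uint8)
    m[200:]=0; m[:,:240]=0; m[:,430:]=0
    n,l,st,ce=cv2.connectedComponentsWithStats(m)
    for i in range(1,n):
        if st[i,4]>30:
            X=P[l==i]; c,r=circfit(X[:,:2]); print(st[i].tolist(),X[:,2].mean().round(4),c.round(4),r.round(4))
def col(name,h0,h1,smin,vmin):
    m=((hsv[...,0]>=h0)&(hsv[...,0]<=h1)&(hsv[...,1]>=smin)&(hsv[...,2]>=vmin)).astype(np.uint8)
    m[:, :]&=1; m[235:]=0
    n,l,st,ce=cv2.connectedComponentsWithStats(m)
    for i in range(1,n):
        if st[i,4]>100:
            k=l==i; X=P[k]; t=X[(X[:,2]>.064)]; 
            print(name,st[i].tolist(),ce[i].round(1), 'z90',np.percentile(X[:,2],90).round(4), 'top mid', (t.min(0)+t.max(0))[:2].round(4)/2 if len(t) else None, t.mean(0).round(4) if len(t) else None)
col('red',0,5,180,120);col('red',174,180,150,120);col('yel',24,32,150,120);col('blue',100,115,120,90);col('pink',165,176,60,150);col('orange',10,20,150,150)
m=(P[...,2]>.066)&(P[...,2]<.074)&(np.arange(640)[None]<240)&(np.arange(400)[:,None]<220)
n,l,st,ce=cv2.connectedComponentsWithStats(m.astype(np.uint8))
for i in range(1,n):
    if st[i,4]>80: X=P[l==i]; print('cap',st[i].tolist(),X.mean(0).round(4),((X.min(0)+X.max(0))/2).round(4))
# knob top
m=(P[...,2]>.13)&(P[...,2]<.145)&(np.abs(P[...,0]-.52)<.05)&(np.abs(P[...,1]+.385)<.05)
X=P[m]; print('knob',X.mean(0),len(X)); r=cv2.minAreaRect(X[:,:2].astype(np.float32)*1000); print(r)
E
```

```text
[326, 0, 35, 34, 276] 0.0554 [ 0.5933 -0.4132] 0.0172
[268, 26, 34, 38, 313] 0.0555 [ 0.5737 -0.3464] 0.0172
[377, 36, 35, 37, 315] 0.0554 [ 0.5454 -0.4638] 0.0173
[265, 94, 33, 33, 265] 0.0557 [ 0.5059 -0.33  ] 0.0172
[369, 103, 33, 33, 279] 0.0554 [ 0.4776 -0.4474] 0.0172
[315, 129, 32, 32, 254] 0.0556 [ 0.4579 -0.3805] 0.0172
red [66, 185, 31, 25, 502] [ 79.7 197.2] z90 0.0711 top mid [ 0.44165 -0.0707 ] [ 0.4425 -0.0716  0.0696]
yel [112, 147, 26, 25, 459] [124.3 159.3] z90 0.071 top mid [ 0.4946 -0.2511] [ 0.4799 -0.1424  0.0714]
blue [180, 177, 27, 26, 485] [192.7 189.7] z90 0.0708 top mid [ 0.46995 -0.2845 ] [ 0.4313 -0.2094  0.0705]
pink [174, 112, 33, 28, 460] [186.7 126.1] z90 0.0709 top mid [ 0.50705 -0.2915 ] [ 0.5043 -0.2208  0.0706]
orange [319, 157, 18, 16, 140] [326.9 167.2] z90 0.0111 top mid [ 0.5236 -0.3749] [ 0.5236 -0.3749  0.4631]
cap [163, 0, 20, 65, 188] [ 0.6017 -0.2338  0.0698] [ 0.6011 -0.2329  0.07  ]
cap [174, 114, 25, 26, 478] [ 0.505  -0.2216  0.0698] [ 0.505  -0.2213  0.0692]
cap [112, 147, 26, 25, 450] [ 0.4796 -0.1413  0.0698] [ 0.4796 -0.1407  0.0692]
cap [5, 164, 26, 23, 463] [ 0.4808 -0.0111  0.0698] [ 0.4804 -0.0097  0.0693]
cap [180, 180, 25, 23, 407] [ 0.4309 -0.2087  0.0698] [ 0.4303 -0.208   0.0693]
cap [66, 187, 25, 23, 422] [ 0.4423 -0.0713  0.0699] [ 0.4419 -0.0705  0.0692]
knob [ 0.52600048 -0.39702857  0.13726485] 517
((525.696533203125, -397.20098876953125), (12.078970909118652, 33.7684326171875), 76.5535888671875)
```

```bash
python3 - <<'E'
from h import *
go(0.4421,-0.0709,0.13,-13.5)
E
```

```text
now 1.45 [ 0.4471 -0.3629  0.3289] [-1.7998e+02  3.0000e-02 -8.7800e+00] F [-0.1 -0.5  0.4] gap 0.997
shift [-0.0494, -0.2877, 0.199] rotvec [-0.02, 0.04, 4.72] shift_in_final_axes [-0.073, -0.2828, 0.1989]
```

Emit:
drive_tool:
  plan: [0,0,0,0,0,4.7,-0.012,-0.047,0.033,0,0,0,-0.012,-0.047,0.033,0,0,0,-0.012,-0.047,0.033,0,0,0,-0.012,-0.047,0.033,0,0,0,-0.012,-0.047,0.033,0,0,0,-0.012,-0.047,0.033,0,0,0,0,0,0,0,0,0,0,0,0,0,0,0]
  claw: 110
  squeeze: 30

```text
clock: 2.58
ee_pos: [0.4441, -0.0725, 0.132]
tool_rot: [179.9, -0.1, -13.5]
force: [0.2, -1.0, 0.8]
finger_gap: 0.57
```

```bash
python3 - <<'E'
from h import *
go(0.4421,-0.0709,0.046,-13.5)
snap('wrist','w2')
E
```

```text
now 2.58 [ 0.4441 -0.0725  0.132 ] [ 1.7995e+02 -8.0000e-02 -1.3540e+01] F [ 0.2 -1.   0.8] gap 0.57
shift [-0.0024, -0.0011, 0.086] rotvec [0.05, -0.08, -0.04] shift_in_final_axes [-0.0023, -0.0011, 0.086]
```

View pics/w2.png

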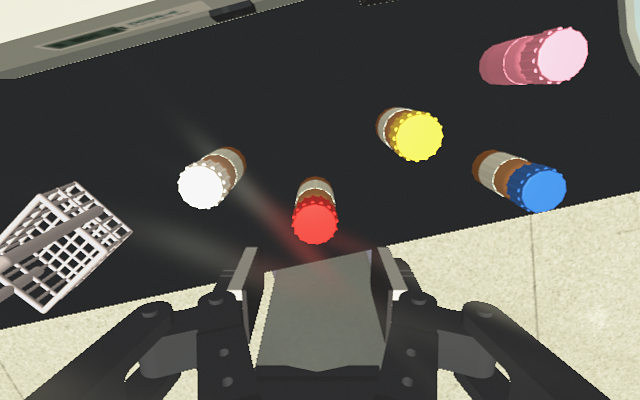

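```bash
cat >> h.py <<'E'
def caps(name,zt=.07,x0=0,x1=640,y0=0,y1=400):
    p,d,s=load(name); P=cloud('wrist',d,s)
    m=((P[...,2]>zt-.004)&(P[...,2]<zt+.004)&(d>0)).astype(np.uint8); k=np.zeros_like(m); k[y0:y1,x0:x1]=1; m&=k
    n,l,st,ce=cv2.connectedComponentsWithStats(m)
    for i in range(1,n):
        if 150<st[i,4]<4000:
            mm=(l==i).astype(np.uint8); cs,_=cv2.findContours(mm,cv2.RETR_EXTERNAL,cv2.CHAIN_APPROX_NONE)
            (u,v),r=cv2.minEnclosingCircle(max(cs,key=len)); X=P[l==i]
            c=((X.min(0)+X.max(0))/2); w=X.max(0)-X.min(0)
            print(st[i,:5].tolist(),'rgb',p[l==i].mean(0).astype(int),'mean',X.mean(0).round(4),'mid',c.round(4)[:2],'w',w.round(4)[:2])
E
python3 - <<'E'
from h import *
caps('w2',y1=250,x0=150)
E
```

```text
[150, 0, 91, 26, 248] rgb [139 136 122] mean [ 0.5703 -0.0424  0.071 ] mid [ 0.5702 -0.0382] w [0.0025 0.0474]
[530, 27, 57, 57, 2296] rgb [241 204 218] mean [ 0.5054 -0.2197  0.0693] mid [ 0.5051 -0.2201] w [0.0287 0.0286]
[392, 112, 51, 50, 1816] rgb [245 243 107] mean [ 0.4804 -0.1397  0.0695] mid [ 0.4798 -0.1402] w [0.028  0.0284]
[177, 163, 49, 46, 1615] rgb [245 244 243] mean [ 0.4814 -0.0104  0.0696] mid [ 0.481  -0.0094] w [0.0285 0.0287]
[516, 167, 50, 46, 1648] rgb [ 72 147 228] mean [ 0.4316 -0.2068  0.0694] mid [ 0.4308 -0.2076] w [0.0283 0.0285]
[291, 201, 47, 44, 1458] rgb [244  84  74] mean [ 0.4431 -0.0703  0.0696] mid [ 0.4422 -0.0701] w [0.0283 0.0285]
```

Emit:
drive_tool:
  plan: [-0.0022,-0.0017,0.03,0,0,0,0,0,0.03,0,0,0,0,0,0.026,0,0,0,0,0,0,0,0,0]

```text
clock: 3.12
ee_pos: [0.4411, -0.0709, 0.0445]
tool_rot: [180.0, 0.2, -13.7]
force: [-0.8, 0.2, -0.4]
finger_gap: 0.569
```

Emit:
drive_tool:
  plan: [0,0,0,0,0,0,0,0,0,0,0,0,0,0,0,0,0,0,0,0,0,0,0,0,0,0,0,0,0,0]
  claw: 255

```text
clock: 3.75
ee_pos: [0.4435, -0.0706, 0.0473]
tool_rot: [179.9, -0.3, -13.6]
force: [0.0, -1.3, 6.6]
finger_gap: 0.321
```

```bash
python3 - <<'E'
from h import *
go(0.4579,-0.3805,0.20,-13.5)
E
```

```text
now 3.75 [ 0.4435 -0.0706  0.0473] [179.93  -0.26 -13.61] F [ 0.  -1.3  6.6] gap 0.321
shift [0.0877, 0.298, -0.152] rotvec [0.07, -0.26, -0.11] shift_in_final_axes [0.0864, 0.2979, -0.1527]
```

Emit:
drive_tool:
  plan: [0,0,-0.05,0,0,0,0,0,-0.055,0,0,0,0.015,0.04,-0.035,0,0,0,0.018,0.058,-0.012,0,0,0,0.018,0.058,0,0,0,0,0.018,0.058,0,0,0,0,0.018,0.052,0,0,0,0,0,0.032,0,0,0,0,0,0,0,0,0,0,0,0,0,0,0,0]

```text
clock: 5.0
ee_pos: [0.4563, -0.379, 0.1969]
tool_rot: [-179.9, 0.0, -13.6]
force: [0.5, 0.5, -0.0]
finger_gap: 0.321
```

```bash
python3 - <<'E'
from h import *
go(0.4576,-0.3804,0.135,-13.5)
snap('wrist','w3'); 
E
```

```text
now 5.0 [ 0.4563 -0.379   0.1969] [-1.7992e+02  4.0000e-02 -1.3610e+01] F [ 0.5  0.5 -0. ] gap 0.321
shift [0.0017, 0.0012, 0.0619] rotvec [-0.08, 0.04, -0.11] shift_in_final_axes [0.0016, 0.0011, 0.0619]
```

View pics/w3.png

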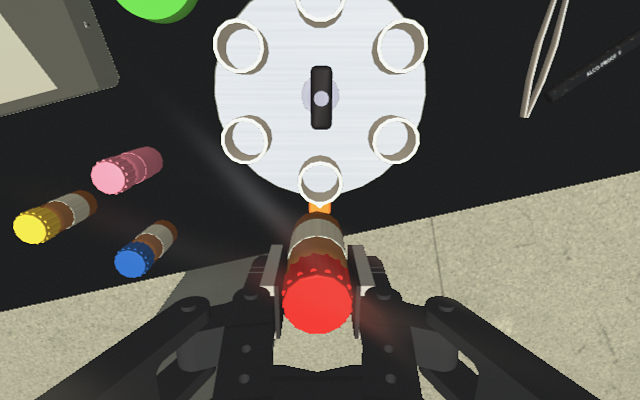

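```bash
cat >> h.py <<'E'
def held(name):
    p,d,s=load(name); P=cloud('wrist',d,s); zt=None
    sub=np.zeros(d.shape,bool); sub[230:345,265:375]=1
    k=sub&(d>0)&(d<.25); z=P[...,2][k]; zt=np.percentile(z,98)
    m=k&(P[...,2]>zt-.004)
    Rt=R.from_euler('xyz',s['tool_rot'],degrees=True)
    X=P[m]; c=(X.min(0)+X.max(0))/2; u,v=np.where(m)[::-1]
    print('held cap top',zt.round(4),'mean',X.mean(0).round(4),'mid',c.round(4),'w',(X.max(0)-X.min(0)).round(4),'tool',Rt.inv().apply(X.mean(0)-s['ee_pos']).round(4))
def pockets(name):
    p,d,s=load(name); P=cloud('wrist',d,s)
    m=((P[...,2]>.052)&(P[...,2]<.060)&(d>0)).astype(np.uint8); out=[]
    m&=(np.hypot(P[...,0]-.5256,P[...,1]+.3969)<.095).astype(np.uint8)
    n,l,st,ce=cv2.connectedComponentsWithStats(m)
    for i in range(1,n):
        if st[i,4]>80:
            X=P[l==i]; c,r=circfit(X[:,:2]); print(st[i].tolist(),c.round(4),r.round(4),'ang',np.degrees(np.arctan2(c[1]+.3969,c[0]-.5256)).round(1))
E
python3 - <<'E'
from h import *
held('w3'); pockets('w3')
E
```

```text
held cap top 0.2581 mean [ 0.4725 -0.3879  0.2584] mid [ 0.4732 -0.3839  0.2586] w [0.0086 0.0282 0.009 ] tool [ 0.0178  0.0048 -0.0615]
[295, 0, 50, 23, 316] [ 0.5928 -0.4135] 0.0167 ang -13.9
[213, 18, 51, 56, 726] [ 0.5737 -0.347 ] 0.0172 ang 46.1
[376, 18, 51, 56, 726] [ 0.5455 -0.464 ] 0.0172 ang -73.5
[221, 117, 47, 47, 574] [ 0.5062 -0.3306] 0.0172 ang 106.4
[371, 117, 48, 47, 578] [ 0.4779 -0.4478] 0.0172 ang -133.2
[297, 160, 45, 45, 522] [ 0.4582 -0.381 ] 0.0172 ang 166.7
```

```bash
cat >> h.py <<'E'
def held(name,zt=None):
    p,d,s=load(name); P=cloud('wrist',d,s); zt=s['ee_pos'][2]+.024 if zt is None else zt
    m=(abs(P[...,2]-zt)<.005)&(d>0); m[:,:265]=0; m[:,375:]=0; m[:240]=0;
    n,l,st,ce=cv2.connectedComponentsWithStats(m.astype(np.uint8)); i=1+np.argmax(st[1:,4]); X=P[l==i]
    Rt=R.from_euler('xyz',s['tool_rot'],degrees=True)
    r=cv2.minEnclosingCircle(X[:,:2].astype(np.float32)); Y=Rt.inv().apply(X-s['ee_pos'])
    print('rgb',p[l==i].mean(0).astype(int),len(X),'mean',X.mean(0).round(4),'circ',np.round(r[0],4),round(r[1],4),'tool mid',((Y.min(0)+Y.max(0))/2).round(4),'w',(Y.max(0)-Y.min(0)).round(4))
E
python3 - <<'E'
from h import *
held('w3')
E
```

```text
rgb [205  66  59] 4386 mean [ 0.4578 -0.3795  0.2195] circ [ 0.4613 -0.3809] 0.0212 tool mid [-0.0006  0.0011 -0.024 ] w [0.0278 0.0412 0.01  ]
```

Emit:
drive_tool:
  plan: [0.002,0.0013,0.03,0,0,0,0,0,0.03,0,0,0,0,0,0.02,0,0,0,0,0,0.015,0,0,0,0,0,0,0,0,0]

```text
clock: 5.68
ee_pos: [0.458, -0.3807, 0.1017]
tool_rot: [-180.0, 0.0, -13.6]
force: [-0.4, 0.4, -0.8]
finger_gap: 0.323
```

```bash
python3 - <<'E'
from h import *
go(0.458,-0.3807,0.0745,-13.5)
E
```

```text
now 5.67 [ 0.458  -0.3807  0.1017] [-1.7998e+02  4.0000e-02 -1.3560e+01] F [-0.4  0.4 -0.8] gap 0.323
shift [0.0, -0.0, 0.0272] rotvec [-0.02, 0.04, -0.06] shift_in_final_axes [0.0, -0.0, 0.0272]
```

Emit:
drive_tool:
  plan: [0,0,0.01,0,0,0,0,0,0.01,0,0,0,0,0,0.0055,0,0,0,0,0,0,0,0,0]

```text
clock: 6.18
ee_pos: [0.4576, -0.3815, 0.0763]
tool_rot: [-180.0, 0.0, -13.6]
force: [-0.3, 0.2, -0.2]
finger_gap: 0.315
```

```bash
python3 - <<'E'
from h import *
go(0.458,-0.3807,0.0745,-13.5)
E
```

```text
now 6.17 [ 0.4576 -0.3815  0.0763] [-1.7997e+02  4.0000e-02 -1.3630e+01] F [-0.3  0.2 -0.2] gap 0.315
shift [0.0002, -0.0008, 0.0018] rotvec [-0.03, 0.04, -0.13] shift_in_final_axes [0.0002, -0.0008, 0.0018]
```

Emit:
drive_tool:
  plan: [0,0,0.001,0,0,0,0,0,0,0,0,0,0,0,0,0,0,0,0,0,0,0,0,0]
  claw: 115

```text
clock: 6.68
ee_pos: [0.4579, -0.3817, 0.076]
tool_rot: [180.0, -0.0, -13.6]
force: [0.3, 0.4, 0.3]
finger_gap: 0.552
```

Emit:
drive_tool:
  plan: [0,0,-0.02,0,0,0,0,0,-0.04,0,0,0,0,0,-0.05,0,0,0,0,0,-0.02,0,0,0,0,0,0,0,0,0]

```text
clock: 7.3
ee_pos: [0.4587, -0.3825, 0.2086]
tool_rot: [179.8, -0.3, -13.6]
force: [0.3, 0.1, 0.5]
finger_gap: 0.551
```

```bash
python3 - <<'E'
from h import *
go(0.5257,-0.3969,0.109,-13.5)
snap('wrist','w4'); caps('w4',.098)
E
```

```text
now 7.3 [ 0.4587 -0.3825  0.2086] [179.83  -0.27 -13.63] F [0.3 0.1 0.5] gap 0.551
shift [0.0681, -0.002, 0.0999] rotvec [0.17, -0.27, -0.13] shift_in_final_axes [0.0685, -0.0016, 0.0996]
[0, 0, 72, 114, 1371] rgb [135 134 118] mean [ 0.5891 -0.224   0.0989] mid [ 0.6004 -0.2087] w [0.0601 0.0543]
[296, 182, 38, 36, 998] rgb [237  68  60] mean [ 0.4571 -0.3805  0.0976] mid [ 0.4561 -0.3802] w [0.0283 0.028 ]
```

View pics/w4.png

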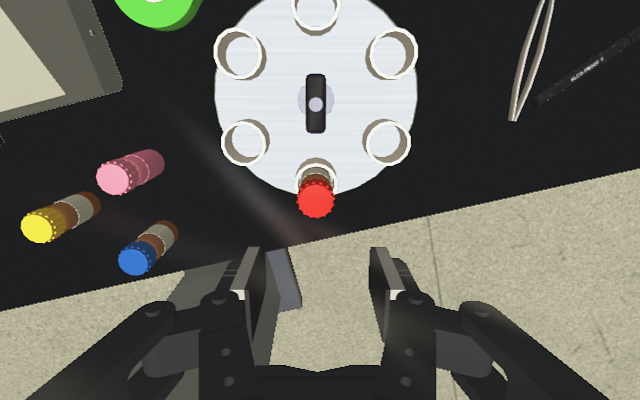

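Emit:
drive_tool:
  plan: [0.034,-0.001,0.01,0,0,0,0.034,-0.001,0.02,0,0,0,0,0,0.03,0,0,0,0,0,0.03,0,0,0,0,0,0.01,0,0,0,0,0,0,0,0,0]

```text
clock: 8.1
ee_pos: [0.5236, -0.395, 0.1039]
tool_rot: [-179.9, 0.2, -13.6]
force: [-0.7, -0.3, 0.3]
finger_gap: 0.549
```

Emit:
drive_tool:
  plan: [0,0,0,0,0,0,0,0,0,0,0,0,0,0,0,0,0,0,0,0,0,0,0,0,0,0,0,0,0,0]
  claw: 255
  squeeze: 40

```text
clock: 8.72
ee_pos: [0.5248, -0.3975, 0.1079]
tool_rot: [179.8, -0.2, -13.7]
force: [-1.6, -5.5, 5.5]
finger_gap: 0.158
```

```bash
python3 - <<'E'
from h import *
go(0.5257,-0.3969,0.109,-13.5)
print(ctrl.sense()['joints'].round(1))
E
```

```text
now 8.72 [ 0.5248 -0.3975  0.1079] [179.78  -0.19 -13.66] F [-1.6 -5.5  5.5] gap 0.158
shift [0.0007, -0.0008, -0.0011] rotvec [0.22, -0.19, -0.16] shift_in_final_axes [0.0007, -0.0008, -0.0011]
[-42.   21.7  73.5  -0.1  84.6  61.6]
```

Emit:
drive_tool:
  plan: [0,0,0,0,0,10,0,0,0,0,0,10,0,0,0,0,0,10,0,0,0,0,0,10,0,0,0,0,0,10,0,0,0,0,0,10,0,0,0,0,0,0,0,0,0,0,0,0]

```text
clock: 9.72
ee_pos: [0.525, -0.3973, 0.108]
tool_rot: [-179.9, -0.3, -73.7]
force: [-0.7, -4.5, 5.4]
finger_gap: 0.158
```

Emit:
drive_tool:
  plan: [0,0,0,0,0,0,0,0,0,0,0,0,0,0,0,0,0,0]
  claw: 115

```text
clock: 10.1
ee_pos: [0.5243, -0.3947, 0.1048]
tool_rot: [180.0, 0.1, -73.6]
force: [0.1, 0.4, -0.3]
finger_gap: 0.545
```

Emit:
drive_tool:
  plan: [0,0,-0.04,0,0,0,0,0,-0.05,0,0,0,0,0,-0.05,0,0,0,0,0,-0.04,0,0,0,0,0,0,0,0,0]

```text
clock: 10.72
ee_pos: [0.5256, -0.3962, 0.291]
tool_rot: [-179.7, -0.4, -73.6]
force: [-0.9, -0.3, 0.3]
finger_gap: 0.545
```

```bash
python3 - <<'E'
from h import *
go(0.48,-0.1403,0.15,-73.5)
print(ctrl.sense()['joints'].round(1))
snap('wrist','w5'); pockets('w5'); caps('w5',.098)
E
```

```text
now 10.72 [ 0.5256 -0.3962  0.291 ] [-179.71   -0.43  -73.6 ] F [-0.9 -0.3  0.3] gap 0.545
shift [-0.2594, -0.0278, 0.1392] rotvec [-0.29, -0.43, -0.1] shift_in_final_axes [-0.2583, -0.029, 0.141]
[-42.   18.7  56.5   0.  104.2 121.6]
[301, 77, 36, 38, 323] [ 0.5459 -0.4645] 0.0172 ang -73.3
[245, 112, 35, 36, 317] [ 0.5939 -0.414 ] 0.0172 ang -14.0
[358, 112, 36, 36, 323] [ 0.4782 -0.4481] 0.0173 ang -132.8
[248, 176, 34, 33, 291] [ 0.5743 -0.3471] 0.0173 ang 45.6
[356, 177, 34, 32, 293] [ 0.4586 -0.3813] 0.0172 ang 166.9
[303, 206, 32, 25, 181] [ 0.5066 -0.3307] 0.0173 ang 106.0
[305, 225, 27, 26, 514] rgb [235  74  68] mean [ 0.5065 -0.3296  0.0977] mid [ 0.5061 -0.3289] w [0.0283 0.0278]
[0, 235, 213, 58, 1011] rgb [89 89 79] mean [ 0.7166 -0.2345  0.0981] mid [ 0.7129 -0.2348] w [0.2262 0.0051]
```

View pics/w5.png

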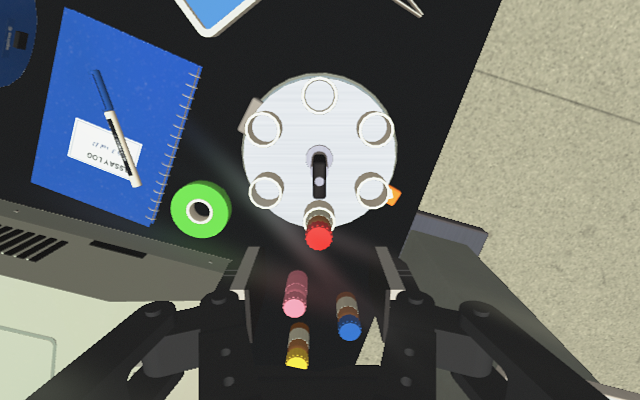

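Emit:
drive_tool:
  plan: [-0.052,-0.0056,0.02,0,0,-5,-0.052,-0.001,0.02,0,0,0,-0.052,-0.001,0.02,0,0,0,-0.052,-0.001,0.02,0,0,0,-0.052,-0.001,0.02,0,0,0,0,0,0,0,0,-10.6,0,0,0,0,0,-10.6,0,0,0,0,0,-10.6,0,0,0,0,0,-10.6,0,0,0,0,0,-10.6,0,0,0,0,0,-10.6,0,0,0,0,0,-10.6]

```text
clock: 12.28
ee_pos: [0.4417, -0.1482, 0.1829]
tool_rot: [-179.8, 0.3, 5.9]
force: [0.1, -0.2, -0.3]
finger_gap: 0.554
```

Emit:
drive_tool:
  plan: [0,0,0,0,0,-10.6,0,0,0,0,0,-10.6,0,0,0,0,0,-10.6,0,0,0,0,0,-10.6,0,0,0,0,0,-10.6,0,0,0,0,0,-10.6,0,0,0,0,0,-10.6,0,0,0,0,0,-10.6,0,0,0,0,0,-10.6,0,0,0,0,0,0]

```text
clock: 13.52
ee_pos: [0.4419, -0.1484, 0.1833]
tool_rot: [-179.8, -0.2, 100.9]
force: [1.1, 0.3, 0.3]
finger_gap: 0.548
```

```bash
python3 - <<'E'
from h import *
go(0.48,-0.1403,0.046,106.5)
print(ctrl.sense()['joints'].round(1))
snap('wrist','w6'); caps('w6',.07)
E
```

```text
now 13.53 [ 0.4419 -0.1484  0.1833] [-1.7979e+02 -1.6000e-01  1.0086e+02] F [1.1 0.3 0.3] gap 0.548
shift [0.0003, 0.0395, 0.1372] rotvec [-0.2, -0.17, -5.64] shift_in_final_axes [-0.0031, 0.0389, 0.1373]
[-25.5  -4.6  94.5   0.   90.3 -36.4]
[393, 0, 45, 30, 991] rgb [241 240 238] mean [ 0.4808 -0.0146  0.0695] mid [ 0.4804 -0.0144] w [0.0289 0.0195]
[490, 0, 73, 193, 1082] rgb [124 123 109] mean [ 0.5703 -0.0566  0.0702] mid [ 0.5701 -0.055 ] w [0.0037 0.1298]
[348, 175, 38, 37, 992] rgb [244 241  99] mean [ 0.4788 -0.1399  0.0694] mid [ 0.4792 -0.1406] w [0.0283 0.0287]
[458, 189, 23, 36, 169] rgb [33 33 32] mean [ 0.5532 -0.1337  0.0701] mid [ 0.5569 -0.1349] w [0.0105 0.0291]
[448, 232, 33, 78, 453] rgb [119 119 105] mean [ 0.5705 -0.1884  0.07  ] mid [ 0.5707 -0.1897] w [0.0019 0.0729]
[271, 244, 36, 33, 840] rgb [ 72 138 221] mean [ 0.4301 -0.2069  0.0693] mid [ 0.4303 -0.2072] w [0.0283 0.0274]
[357, 276, 15, 29, 237] rgb [237 177 194] mean [ 0.4964 -0.2229  0.069 ] mid [ 0.4978 -0.222 ] w [0.0138 0.024 ]
```

View pics/w6.png

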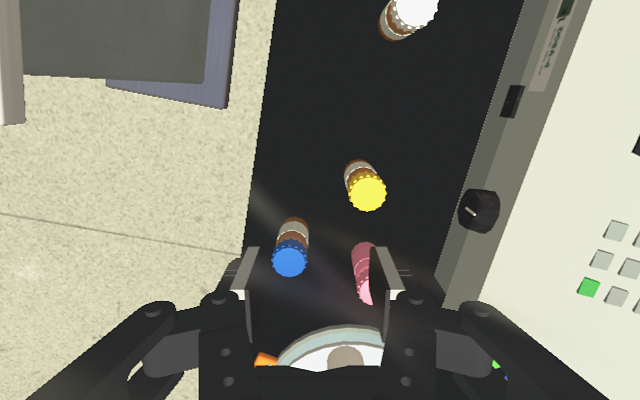

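Emit:
drive_tool:
  plan: [0,0.039,0.03,0,0,0,0,0,0.03,0,0,-5.6,0,0,0.01,0,0,0,0,0,0,0,0,0]

```text
clock: 14.08
ee_pos: [0.4806, -0.1414, 0.1149]
tool_rot: [-179.9, -0.1, 106.4]
force: [0.4, 0.1, 0.5]
finger_gap: 0.548
```

```bash
python3 - <<'E'
from h import *
go(0.4796,-0.1404,0.046,106.5)
E
```

```text
now 14.07 [ 0.4806 -0.1414  0.1149] [-1.7990e+02 -8.0000e-02  1.0642e+02] F [0.4 0.1 0.5] gap 0.548
shift [0.0012, -0.0005, 0.0689] rotvec [-0.1, -0.08, -0.08] shift_in_final_axes [0.0013, -0.0006, 0.0689]
```

Emit:
drive_tool:
  plan: [0.001,-0.0005,0.025,0,0,0,0,0,0.025,0,0,0,0,0,0.018,0,0,0,0,0,0,0,0,0]

```text
clock: 14.58
ee_pos: [0.4801, -0.1409, 0.0478]
tool_rot: [-180.0, -0.0, 106.5]
force: [-0.8, -0.2, 0.3]
finger_gap: 0.551
```

Emit:
drive_tool:
  plan: [0,0,0,0,0,0,0,0,0,0,0,0,0,0,0,0,0,0,0,0,0,0,0,0,0,0,0,0,0,0]
  claw: 255
  squeeze: 30

```text
clock: 15.2
ee_pos: [0.4817, -0.1415, 0.0498]
tool_rot: [179.9, 0.1, 106.6]
force: [-2.1, -0.9, 7.5]
finger_gap: 0.314
```

```bash
python3 - <<'E'
from h import *
go(0.458,-0.3808,0.20,106.5)
E
```

```text
now 15.2 [ 0.4817 -0.1415  0.0498] [1.7987e+02 1.4000e-01 1.0656e+02] F [-2.1 -0.9  7.5] gap 0.314
shift [-0.223, -0.0906, -0.1499] rotvec [0.13, 0.14, 0.07] shift_in_final_axes [-0.2228, -0.0907, -0.1502]
```

Emit:
drive_tool:
  plan: [0,0,-0.05,0,0,0,0,0,-0.055,0,0,0,-0.043,-0.0176,-0.035,0,0,0,-0.045,-0.018,-0.01,0,0,0,-0.045,-0.018,0,0,0,0,-0.045,-0.018,0,0,0,0,-0.045,-0.019,0,0,0,0,0,0,0,0,0,0,0,0,0,0,0,0]

```text
clock: 16.32
ee_pos: [0.4573, -0.3801, 0.1975]
tool_rot: [180.0, -0.1, 106.6]
force: [0.0, 0.9, -0.1]
finger_gap: 0.314
```

```bash
python3 - <<'E'
from h import *
go(0.458,-0.3808,0.0745,106.5)
snap('wrist','w7'); held('w7')
E
```

```text
now 16.32 [ 0.4573 -0.3801  0.1975] [ 1.7999e+02 -6.0000e-02  1.0655e+02] F [ 0.   0.9 -0.1] gap 0.314
shift [-0.001, 0.0004, 0.123] rotvec [0.01, -0.06, 0.05] shift_in_final_axes [-0.0009, 0.0004, 0.123]
rgb [220 211  80] 3457 mean [ 0.4591 -0.3769  0.218 ] circ [ 0.462  -0.3766] 0.0178 tool mid [ 0.0016  0.0051 -0.024 ] w [0.0267 0.0346 0.01  ]
```

View pics/w7.png

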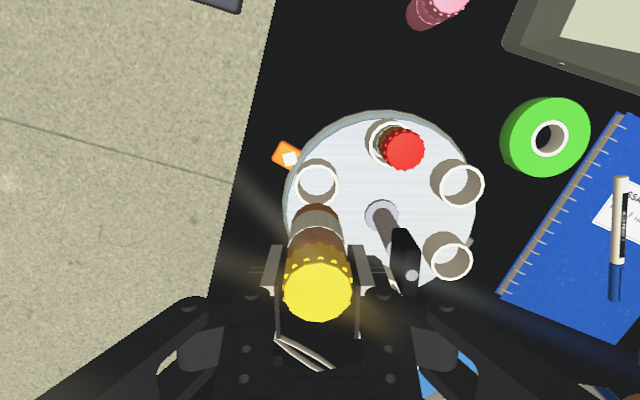

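```bash
cat >> h.py <<'E'
def held2(name,box=(282,230,354,345)):
    p,d,s=load(name); P=cloud('wrist',d,s); Rt=R.from_euler('xyz',s['tool_rot'],degrees=True)
    Y=Rt.inv().apply((P-s['ee_pos']).reshape(-1,3)).reshape(P.shape)
    k=np.zeros(d.shape,bool); k[box[1]:box[3],box[0]:box[2]]=1; k&=(d>0)&(np.abs(Y[...,0])<.02)&(np.abs(Y[...,1])<.0135)
    z=Y[...,2][k]; h,e=np.histogram(z,np.arange(-.04,.0,.001)); zt=e[np.argmax(h)]+.0005
    m=k&(abs(Y[...,2]-zt)<.0015); X=Y[m]
    # centre columns: x extent at |y|<3mm
    q=X[np.abs(X[:,1])<.003]; print('top z tool',zt.round(4),len(X),'x extent',np.percentile(q[:,0],[1,99]).round(4),'mid x',(np.percentile(q[:,0],[1,99]).mean()).round(4),'y ext',np.percentile(X[:,1],[1,99]).round(4))
E
python3 - <<'E'
from h import *
held2('w3'); held2('w7')
E
```

```text
top z tool -0.0225 3202 x extent [-0.0149  0.0108] mid x -0.002 y ext [-0.0116  0.0127]
top z tool -0.0195 3241 x extent [-0.0112  0.0143] mid x 0.0016 y ext [-0.0118  0.0128]
```

Emit:
drive_tool:
  plan: [-0.002,0.0004,0.03,0,0,0,0,0,0.03,0,0,0,0,0,0.02,0,0,0,0,0,0.01,0,0,0,0,0,0,0,0,0]

```text
clock: 17.0
ee_pos: [0.4584, -0.3812, 0.1076]
tool_rot: [-180.0, -0.0, 106.6]
force: [0.0, 0.4, -0.1]
finger_gap: 0.321
```

```bash
python3 - <<'E'
from h import *
go(0.4582,-0.3822,0.08,106.5)
E
```

```text
now 17.0 [ 0.4584 -0.3812  0.1076] [-1.7998e+02 -5.0000e-02  1.0664e+02] F [ 0.   0.4 -0.1] gap 0.321
shift [-0.0009, -0.0005, 0.0276] rotvec [-0.02, -0.05, 0.14] shift_in_final_axes [-0.0009, -0.0005, 0.0276]
```

Emit:
drive_tool:
  plan: [-0.0007,0,0.01,0,0,0,0,0,0.01,0,0,0,0,0,0.0065,0,0,0,0,0,0,0,0,0]

```text
clock: 17.5
ee_pos: [0.458, -0.3826, 0.0803]
tool_rot: [-179.9, -0.1, 106.6]
force: [0.1, -0.5, -0.4]
finger_gap: 0.318
```

Emit:
drive_tool:
  plan: [0,0,0,0,0,0,0,0,0,0,0,0,0,0,0,0,0,0,0,0,0,0,0,0]
  claw: 115

```text
clock: 18.0
ee_pos: [0.4586, -0.383, 0.0816]
tool_rot: [180.0, 0.0, 106.6]
force: [-0.5, -0.4, 0.3]
finger_gap: 0.546
```

Emit:
drive_tool:
  plan: [0,0,-0.02,0,0,0,0,0,-0.04,0,0,0,0,0,-0.05,0,0,0,0,0,-0.02,0,0,0,0,0,0,0,0,0]

```text
clock: 18.62
ee_pos: [0.4593, -0.3837, 0.2141]
tool_rot: [179.9, 0.3, 106.6]
force: [0.3, 0.7, -0.6]
finger_gap: 0.548
```

```bash
python3 - <<'E'
from h import *
go(0.5257,-0.3969,0.109,106.5)
snap('wrist','w8'); caps('w8',.098)
E
```

```text
now 18.62 [ 0.4593 -0.3837  0.2141] [179.85   0.28 106.57] F [ 0.3  0.7 -0.6] gap 0.548
shift [-0.0311, 0.0596, 0.1054] rotvec [0.15, 0.28, 0.07] shift_in_final_axes [-0.0315, 0.0599, 0.1051]
[537, 0, 103, 70, 890] rgb [133 135 119] mean [ 0.5893 -0.2292  0.0987] mid [ 0.6093 -0.2244] w [0.0793 0.0219]
[378, 121, 39, 39, 1100] rgb [238  77  68] mean [ 0.505  -0.3286  0.0975] mid [ 0.5053 -0.3289] w [0.0281 0.0286]
[296, 170, 37, 36, 976] rgb [241 235  88] mean [ 0.4573 -0.3806  0.0974] mid [ 0.4577 -0.3812] w [0.028  0.0279]
```

View pics/w8.png

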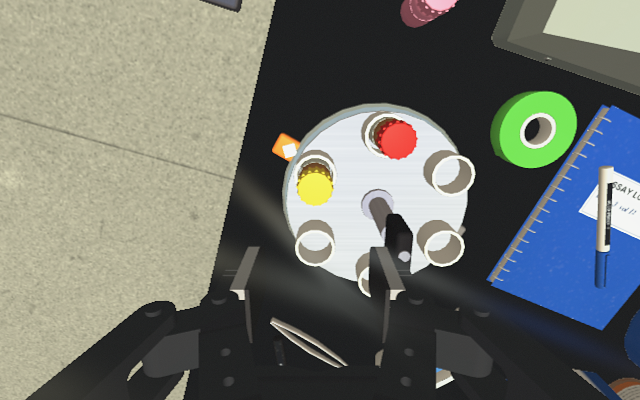

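Emit:
drive_tool:
  plan: [-0.0155,0.03,0.005,0,0,0,-0.0155,0.03,0.01,0,0,0,0,0,0.03,0,0,0,0,0,0.03,0,0,0,0,0,0.027,0,0,0,0,0,0,0,0,0]

```text
clock: 19.42
ee_pos: [0.5224, -0.3933, 0.1033]
tool_rot: [-179.7, -0.5, 106.6]
force: [0.2, 0.3, 0.2]
finger_gap: 0.548
```

Emit:
drive_tool:
  plan: [0,0,0,0,0,0,0,0,0,0,0,0,0,0,0,0,0,0,0,0,0,0,0,0,0,0,0,0,0,0]
  claw: 255
  squeeze: 40

```text
clock: 20.05
ee_pos: [0.5247, -0.3963, 0.111]
tool_rot: [180.0, 0.1, 106.5]
force: [-4.5, -0.8, 6.3]
finger_gap: 0.135
```

Emit:
drive_tool:
  plan: [0,0,0,0,0,10,0,0,0,0,0,10,0,0,0,0,0,10,0,0,0,0,0,10,0,0,0,0,0,10,0,0,0,0,0,10,0,0,0,0,0,0,0,0,0,0,0,0]

```text
clock: 21.05
ee_pos: [0.5262, -0.3967, 0.1111]
tool_rot: [179.7, -0.0, 46.7]
force: [2.6, -2.1, 5.8]
finger_gap: 0.13
```

Emit:
drive_tool:
  plan: [0,0,0,0,0,0,0,0,0,0,0,0,0,0,0,0,0,0]
  claw: 115

```text
clock: 21.42
ee_pos: [0.5245, -0.3949, 0.1083]
tool_rot: [-179.9, -0.0, 46.6]
force: [0.7, 0.2, -0.7]
finger_gap: 0.544
```

Emit:
drive_tool:
  plan: [0,0,-0.04,0,0,0,0,0,-0.05,0,0,0,0,0,-0.05,0,0,0,0,0,-0.04,0,0,0,0,0,0,0,0,0]

```text
clock: 22.05
ee_pos: [0.5259, -0.3962, 0.2946]
tool_rot: [179.5, -0.0, 46.6]
force: [0.1, 0.2, 0.4]
finger_gap: 0.549
```

```bash
python3 - <<'E'
from h import *
go(0.4306,-0.2074,0.15,46.5)
print(ctrl.sense()['joints'].round(1))
snap('wrist','w9'); pockets('w9'); caps('w9',.098)
E
```

```text
now 22.05 [ 0.5259 -0.3962  0.2946] [ 1.7947e+02 -2.0000e-02  4.6610e+01] F [0.1 0.2 0.4] gap 0.549
shift [0.0717, -0.2003, 0.1428] rotvec [0.53, -0.02, 0.11] shift_in_final_axes [0.0713, -0.1991, 0.1446]
[-41.9  18.8  56.1   0.  104.6   1.5]
[297, 79, 37, 37, 278] [ 0.5737 -0.3466] 0.0173 ang 46.3
[243, 113, 34, 35, 213] [ 0.5055 -0.3302] 0.0172 ang 106.8
[354, 113, 35, 36, 300] [ 0.5933 -0.4133] 0.0173 ang -13.6
[245, 177, 34, 33, 287] [ 0.4579 -0.3808] 0.0173 ang 166.6
[352, 177, 33, 32, 286] [ 0.5453 -0.4639] 0.0173 ang -73.6
[299, 206, 33, 31, 272] [ 0.4776 -0.4477] 0.0173 ang -133.4
[301, 80, 31, 32, 706] rgb [241  91  80] mean [ 0.5753 -0.3455  0.0976] mid [ 0.5754 -0.3457] w [0.0278 0.0277]
[238, 121, 30, 30, 647] rgb [242 238  91] mean [ 0.5062 -0.3303  0.0976] mid [ 0.5058 -0.3303] w [0.0277 0.0283]
```

View pics/w9.png

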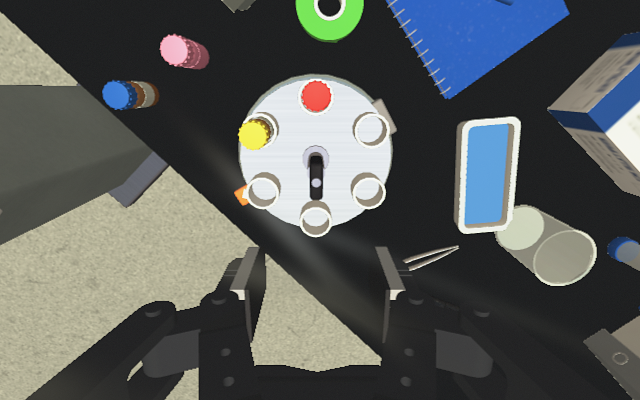

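Emit:
drive_tool:
  plan: [0.018,-0.05,0.02,0,0,0,0.018,-0.05,0.03,0,0,0,0.018,-0.05,0.03,0,0,0,0.018,-0.05,0.03,0,0,0,0,0,0.025,0,0,0,0,0,0.025,0,0,0,0,0,0,0,0,0,0,0,0,0,0,0]

```text
clock: 23.1
ee_pos: [0.4289, -0.2057, 0.129]
tool_rot: [-179.9, 0.0, 46.6]
force: [0.7, -0.0, 0.2]
finger_gap: 0.549
```

```bash
python3 - <<'E'
from h import *
go(0.4306,-0.2074,0.046,46.5)
snap('wrist','w10'); caps('w10')
E
```

```text
now 23.1 [ 0.4289 -0.2057  0.129 ] [-1.7994e+02  1.0000e-02  4.6570e+01] F [ 0.7 -0.   0.2] gap 0.549
shift [-0.0001, 0.0025, 0.083] rotvec [-0.06, 0.01, 0.07] shift_in_final_axes [-0.0001, 0.0024, 0.083]
[477, 0, 73, 90, 867] rgb [100  99  87] mean [ 0.5706 -0.204   0.0701] mid [ 0.5706 -0.2047] w [0.002  0.0597]
[405, 129, 51, 50, 1806] rgb [238 175 192] mean [ 0.5047 -0.2202  0.0694] mid [ 0.5048 -0.2212] w [0.0286 0.0289]
[297, 199, 48, 45, 1502] rgb [ 64 123 205] mean [ 0.4309 -0.2073  0.0695] mid [ 0.4303 -0.2081] w [0.0283 0.028 ]
[624, 204, 16, 41, 382] rgb [100  70  44] mean [ 0.5667 -0.3372  0.0698] mid [ 0.5694 -0.3413] w [0.0163 0.0208]
[513, 256, 46, 39, 425] rgb [105  73  45] mean [ 0.5046 -0.3198  0.0701] mid [ 0.5058 -0.3228] w [0.0274 0.0146]
[602, 310, 33, 26, 341] rgb [106  99  94] mean [ 0.5245 -0.3907  0.0701] mid [ 0.5255 -0.3928] w [0.0176 0.0111]
```

View pics/w10.png

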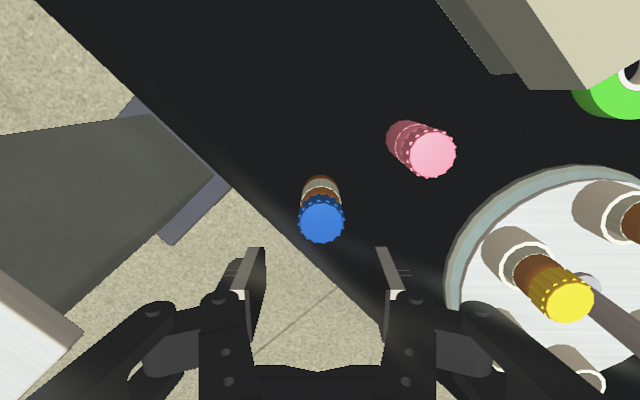

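Emit:
drive_tool:
  plan: [0,0.0026,0.03,0,0,0,0,0,0.03,0,0,0,0,0,0.022,0,0,0,0,0,0,0,0,0]

```text
clock: 23.65
ee_pos: [0.4303, -0.2072, 0.0464]
tool_rot: [-179.8, 0.0, 46.6]
force: [0.2, -0.8, -0.2]
finger_gap: 0.547
```

Emit:
drive_tool:
  plan: [0,0,0,0,0,0,0,0,0,0,0,0,0,0,0,0,0,0,0,0,0,0,0,0,0,0,0,0,0,0]
  claw: 255
  squeeze: 30

```text
clock: 24.28
ee_pos: [0.4321, -0.2082, 0.049]
tool_rot: [179.8, -0.0, 46.6]
force: [-0.4, 0.4, 6.0]
finger_gap: 0.319
```

```bash
python3 - <<'E'
from h import *
go(0.458,-0.3808,0.20,46.5)
E
```

```text
now 24.27 [ 0.4321 -0.2082  0.049 ] [ 1.798e+02 -3.000e-02  4.657e+01] F [-0.4  0.4  6. ] gap 0.319
shift [-0.1074, 0.138, -0.1506] rotvec [0.2, -0.03, 0.07] shift_in_final_axes [-0.1073, 0.1376, -0.151]
```

Emit:
drive_tool:
  plan: [0,0,-0.05,0,0,0,0,0,-0.055,0,0,0,-0.027,0.0345,-0.035,0,0,0,-0.027,0.0345,-0.011,0,0,0,-0.027,0.0345,0,0,0,0,-0.0264,0.0342,0,0,0,0,0,0,0,0,0,0,0,0,0,0,0,0]

```text
clock: 25.28
ee_pos: [0.4569, -0.3795, 0.1976]
tool_rot: [-179.9, -0.0, 46.6]
force: [-1.0, 0.3, -1.0]
finger_gap: 0.316
```

```bash
python3 - <<'E'
from h import *
go(0.458,-0.3808,0.0745,46.5)
snap('wrist','w11'); held2('w11')
E
```

```text
now 25.27 [ 0.4569 -0.3795  0.1976] [-1.7988e+02 -3.0000e-02  4.6570e+01] F [-1.   0.3 -1. ] gap 0.316
shift [-0.0002, 0.002, 0.123] rotvec [-0.12, -0.03, 0.07] shift_in_final_axes [-0.0002, 0.0017, 0.1231]
top z tool -0.0205 3226 x extent [-0.0137  0.0121] mid x -0.0008 y ext [-0.0119  0.0127]
```

View pics/w11.png

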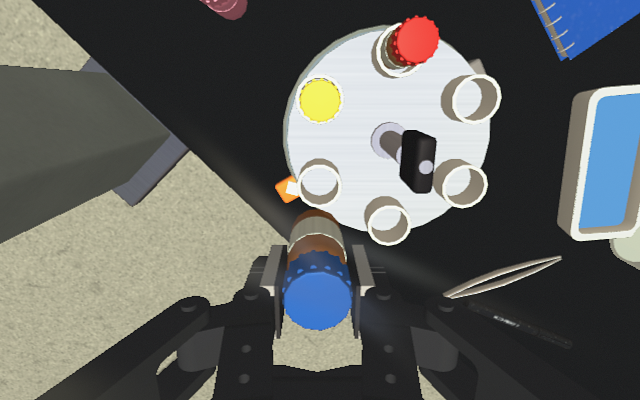

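Emit:
drive_tool:
  plan: [0.0004,0.0016,0.03,0,0,0,0,0,0.03,0,0,0,0,0,0.02,0,0,0,0,0,0.01,0,0,0,0,0,0,0,0,0]

```text
clock: 25.95
ee_pos: [0.4585, -0.38, 0.1081]
tool_rot: [-179.9, -0.0, 46.6]
force: [-0.1, -0.3, -0.7]
finger_gap: 0.319
```

```bash
python3 - <<'E'
from h import *
go(0.458,-0.3808,0.079,46.5)
E
```

```text
now 25.95 [ 0.4585 -0.38    0.1081] [-179.94   -0.     46.62] F [-0.1 -0.3 -0.7] gap 0.319
shift [-0.0009, 0.0002, 0.0291] rotvec [-0.06, -0.0, 0.12] shift_in_final_axes [-0.0009, 0.0002, 0.0291]
```

Emit:
drive_tool:
  plan: [0,0,0.01,0,0,0,0,0,0.01,0,0,0,0,0,0.008,0,0,0,0,0,0,0,0,0]

```text
clock: 26.45
ee_pos: [0.458, -0.3805, 0.079]
tool_rot: [-179.9, -0.0, 46.6]
force: [0.1, 0.3, 0.4]
finger_gap: 0.316
```

Emit:
drive_tool:
  plan: [0,0,0,0,0,0,0,0,0,0,0,0,0,0,0,0,0,0,0,0,0,0,0,0]
  claw: 115

```text
clock: 26.95
ee_pos: [0.4587, -0.3811, 0.0806]
tool_rot: [180.0, 0.0, 46.6]
force: [0.2, -0.4, 0.6]
finger_gap: 0.546
```

Emit:
drive_tool:
  plan: [0,0,-0.02,0,0,0,0,0,-0.04,0,0,0,0,0,-0.05,0,0,0,0,0,-0.02,0,0,0,0,0,0,0,0,0]

```text
clock: 27.58
ee_pos: [0.4594, -0.3818, 0.2131]
tool_rot: [179.7, 0.0, 46.6]
force: [-1.1, 0.4, -0.1]
finger_gap: 0.551
```

```bash
python3 - <<'E'
from h import *
go(0.5257,-0.3969,0.109,46.5)
snap('wrist','w12'); caps('w12',.098)
E
```

```text
now 27.57 [ 0.4594 -0.3818  0.2131] [1.7968e+02 1.0000e-02 4.6570e+01] F [-1.1  0.4 -0.1] gap 0.551
shift [0.0346, 0.058, 0.1044] rotvec [0.32, 0.01, 0.07] shift_in_final_axes [0.0347, 0.0585, 0.1041]
[382, 21, 43, 46, 1413] rgb [237  78  68] mean [ 0.5748 -0.3454  0.0974] mid [ 0.5754 -0.3458] w [0.0281 0.0281]
[293, 79, 41, 42, 1211] rgb [242 240  97] mean [ 0.5059 -0.3303  0.0976] mid [ 0.5054 -0.3306] w [0.0282 0.0284]
[294, 177, 38, 36, 972] rgb [ 66 125 207] mean [ 0.4577 -0.3806  0.0975] mid [ 0.4569 -0.3814] w [0.0287 0.028 ]
```

Blue is seated at the mark (cap z 0.0975 at the load point). Turn the knob for click 3.

Emit:
drive_tool:
  plan: [0.017,0.029,0.005,0,0,0,0.017,0.029,0.01,0,0,0,0,0,0.03,0,0,0,0,0,0.03,0,0,0,0,0,0.027,0,0,0,0,0,0,0,0,0]

```text
clock: 28.38
ee_pos: [0.5216, -0.3939, 0.1023]
tool_rot: [-179.4, 0.0, 46.6]
force: [0.7, -0.3, 1.0]
finger_gap: 0.55
```

Emit:
drive_tool:
  plan: [0,0,0,0,0,0,0,0,0,0,0,0,0,0,0,0,0,0,0,0,0,0,0,0,0,0,0,0,0,0]
  claw: 255
  squeeze: 40

```text
clock: 29.0
ee_pos: [0.5254, -0.3974, 0.1104]
tool_rot: [179.7, -0.0, 46.6]
force: [3.8, -3.3, 1.3]
finger_gap: 0.133
```

Emit:
drive_tool:
  plan: [0,0,0,0,0,10,0,0,0,0,0,10,0,0,0,0,0,10,0,0,0,0,0,10,0,0,0,0,0,10,0,0,0,0,0,10,0,0,0,0,0,0,0,0,0,0,0,0]

```text
clock: 30.0
ee_pos: [0.5256, -0.3979, 0.1104]
tool_rot: [179.8, -0.3, -13.5]
force: [3.7, -5.2, 0.5]
finger_gap: 0.135
```

Emit:
drive_tool:
  plan: [0,0,0,0,0,0,0,0,0,0,0,0,0,0,0,0,0,0]
  claw: 115

```text
clock: 30.38
ee_pos: [0.5238, -0.3958, 0.1081]
tool_rot: [-180.0, 0.1, -13.4]
force: [0.0, -0.5, -0.4]
finger_gap: 0.544
```

Emit:
drive_tool:
  plan: [0,0,-0.04,0,0,0,0,0,-0.05,0,0,0,0,0,-0.05,0,0,0,0,0,-0.04,0,0,0,0,0,0,0,0,0]

```text
clock: 31.0
ee_pos: [0.5251, -0.3969, 0.2939]
tool_rot: [179.7, -0.5, -13.4]
force: [0.7, -0.5, 0.5]
finger_gap: 0.545
```

```bash
python3 - <<'E'
from h import *
go(0.481,-0.0100,0.15,-13.5)
print(ctrl.sense()['joints'].round(1))
snap('wrist','w13'); pockets('w13'); caps('w13',.098); caps('w13',.07)
E
```

```text
now 31.0 [ 0.5251 -0.3969  0.2939] [179.74  -0.48 -13.42] F [ 0.7 -0.5  0.5] gap 0.545
shift [-0.1338, -0.3668, 0.1411] rotvec [0.26, -0.48, 0.08] shift_in_final_axes [-0.1332, -0.3659, 0.1439]
[-42.   18.7  56.2  -0.  104.5  61.4]
[299, 79, 36, 37, 276] [ 0.5939 -0.4136] 0.0174 ang -13.8
[244, 113, 34, 36, 223] [ 0.574  -0.3463] 0.0173 ang 46.3
[356, 113, 35, 36, 313] [ 0.5458 -0.464 ] 0.0173 ang -73.3
[246, 177, 34, 30, 227] [ 0.5059 -0.3301] 0.0168 ang 106.4
[353, 177, 34, 33, 287] [ 0.4781 -0.4477] 0.0173 ang -133.1
[300, 207, 33, 31, 275] [ 0.4583 -0.3809] 0.0173 ang 166.6
[0, 0, 146, 201, 1460] rgb [148 146 128] mean [ 0.6154 -0.2004  0.0994] mid [ 0.6448 -0.16  ] w [0.1487 0.151 ]
[302, 80, 31, 32, 699] rgb [242  92  81] mean [ 0.5957 -0.4144  0.0976] mid [ 0.5954 -0.4144] w [0.028 0.028]
[239, 120, 30, 31, 649] rgb [242 238  93] mean [ 0.5742 -0.3471  0.0977] mid [ 0.5739 -0.3467] w [0.0281 0.0276]
[243, 191, 28, 27, 556] rgb [ 81 129 204] mean [ 0.5065 -0.3303  0.0977] mid [ 0.5061 -0.3298] w [0.0281 0.0275]
[93, 0, 65, 162, 733] rgb [90 89 79] mean [ 0.6584 -0.2342  0.0699] mid [ 0.6484 -0.2344] w [0.1558 0.0037]
[155, 207, 26, 24, 468] rgb [236 165 182] mean [ 0.5055 -0.2218  0.0698] mid [ 0.505  -0.2208] w [0.0283 0.0285]
[0, 266, 19, 23, 330] rgb [225 225 215] mean [ 0.48   -0.0145  0.0697] mid [ 0.4808 -0.0126] w [0.0281 0.0236]
```

View pics/w13.png

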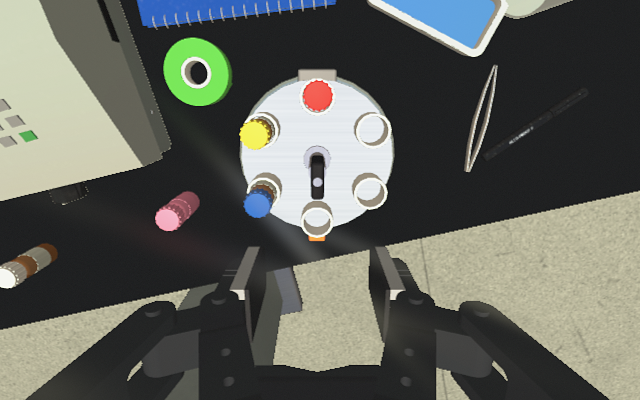

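Emit:
drive_tool:
  plan: [-0.045,-0.03,0,0,0,0,-0.045,-0.04,0,0,0,0,-0.044,-0.044,0.02,0,0,0,0,-0.05,0.025,0,0,0,0,-0.05,0.025,0,0,0,0,-0.05,0.02,0,0,0,0,-0.05,0.02,0,0,0,0,-0.04,0,0,0,0,0,0,0,0,0,-10.6,0,0,0,0,0,-10.6,0,0,0,0,0,-10.6,0,0,0,0,0,-10.6]

```text
clock: 32.55
ee_pos: [0.4758, -0.0226, 0.1763]
tool_rot: [-179.8, 0.2, 29.3]
force: [-0.3, 0.2, -0.5]
finger_gap: 0.552
```

Emit:
drive_tool:
  plan: [0,0,0,0,0,-10.6,0,0,0,0,0,-10.6,0,0,0,0,0,-10.6,0,0,0,0,0,-10.6,0,0,0,0,0,-10.6,0,0,0,0,0,-10.6,0,0,0,0,0,-10.6,0,0,0,0,0,-3.4,0,0,0,0,0,0]

```text
clock: 33.67
ee_pos: [0.476, -0.0228, 0.1768]
tool_rot: [-179.8, -0.1, 106.5]
force: [-0.5, -0.1, 0.2]
finger_gap: 0.549
```

```bash
python3 - <<'E'
from h import *
go(0.481,-0.0100,0.046,106.5)
print(ctrl.sense()['joints'].round(1))
snap('wrist','w14'); caps('w14',.07)
E
```

```text
now 33.67 [ 0.476  -0.0228  0.1768] [-1.7977e+02 -1.1000e-01  1.0653e+02] F [-0.5 -0.1  0.2] gap 0.549
shift [0.0106, 0.009, 0.1308] rotvec [-0.23, -0.11, 0.03] shift_in_final_axes [0.0108, 0.0084, 0.1308]
[ -9.6  -3.   93.8  -0.   89.5 -26.1]
[414, 27, 116, 257, 1206] rgb [121 120 107] mean [0.5706 0.0462 0.0703] mid [0.5704 0.0285] w [0.0039 0.192 ]
[308, 162, 40, 39, 1068] rgb [245 244 243] mean [ 0.4804 -0.0089  0.0695] mid [ 0.4806 -0.0096] w [0.0284 0.0287]
```

View pics/w14.png

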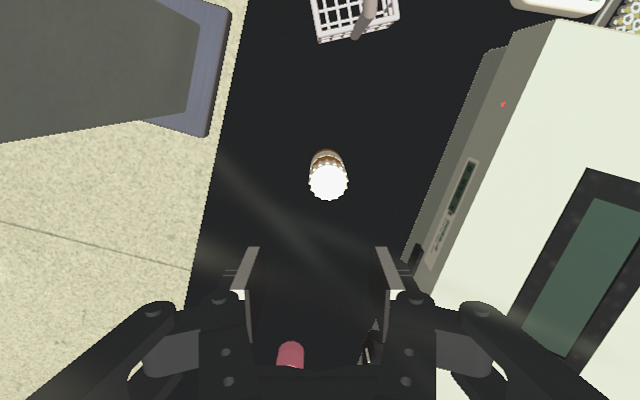

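Emit:
drive_tool:
  plan: [0.011,0.0082,0.03,0,0,0,0,0,0.03,0,0,0,0,0,0.005,0,0,0,0,0,0,0,0,0]

```text
clock: 34.22
ee_pos: [0.4819, -0.0102, 0.1141]
tool_rot: [-180.0, -0.0, 106.5]
force: [1.1, 0.3, 0.5]
finger_gap: 0.548
```

```bash
python3 - <<'E'
from h import *
go(0.4807,-0.0096,0.046,106.5)
E
```

```text
now 34.23 [ 0.4819 -0.0102  0.1141] [-1.7996e+02 -1.0000e-02  1.0655e+02] F [1.1 0.3 0.5] gap 0.548
shift [0.0009, -0.0009, 0.0681] rotvec [-0.04, -0.01, 0.05] shift_in_final_axes [0.0009, -0.001, 0.0681]
```

Emit:
drive_tool:
  plan: [0.0005,-0.001,0.025,0,0,0,0,0,0.025,0,0,0,0,0,0.017,0,0,0,0,0,0,0,0,0]

```text
clock: 34.72
ee_pos: [0.4805, -0.01, 0.0467]
tool_rot: [-179.9, -0.0, 106.6]
force: [0.4, -0.2, 0.0]
finger_gap: 0.546
```

Emit:
drive_tool:
  plan: [0,0,0,0,0,0,0,0,0,0,0,0,0,0,0,0,0,0,0,0,0,0,0,0,0,0,0,0,0,0]
  claw: 255
  squeeze: 30

```text
clock: 35.35
ee_pos: [0.482, -0.0101, 0.0485]
tool_rot: [179.9, 0.1, 106.6]
force: [-0.2, -0.2, 6.0]
finger_gap: 0.315
```

```bash
python3 - <<'E'
from h import *
go(0.458,-0.3808,0.20,106.5)
E
```

```text
now 35.35 [ 0.482  -0.0101  0.0485] [1.7986e+02 7.0000e-02 1.0657e+02] F [-0.2 -0.2  6. ] gap 0.315
shift [-0.3486, -0.1284, -0.1514] rotvec [0.14, 0.07, 0.07] shift_in_final_axes [-0.3486, -0.1283, -0.1515]
```

Emit:
drive_tool:
  plan: [0,0,-0.05,0,0,0,0,0,-0.055,0,0,0,-0.05,-0.018,-0.03,0,0,0,-0.05,-0.0184,-0.016,0,0,0,-0.05,-0.0184,0,0,0,0,-0.05,-0.0184,0,0,0,0,-0.05,-0.0184,0,0,0,0,-0.05,-0.0184,0,0,0,0,-0.0485,-0.018,0,0,0,0,0,0,0,0,0,0,0,0,0,0,0,0]

```text
clock: 36.72
ee_pos: [0.4574, -0.3799, 0.1972]
tool_rot: [-180.0, -0.1, 106.6]
force: [0.4, -0.4, -0.7]
finger_gap: 0.317
```

```bash
python3 - <<'E'
from h import *
go(0.458,-0.3808,0.0745,106.5)
snap('wrist','w15'); held2('w15')
E
```

```text
now 36.73 [ 0.4574 -0.3799  0.1972] [-1.7997e+02 -1.3000e-01  1.0656e+02] F [ 0.4 -0.4 -0.7] gap 0.317
shift [-0.0013, 0.0003, 0.1227] rotvec [-0.03, -0.13, 0.06] shift_in_final_axes [-0.001, 0.0003, 0.1227]
top z tool -0.0215 3190 x extent [-0.0119  0.0138] mid x 0.001 y ext [-0.0115  0.0127]
```

View pics/w15.png

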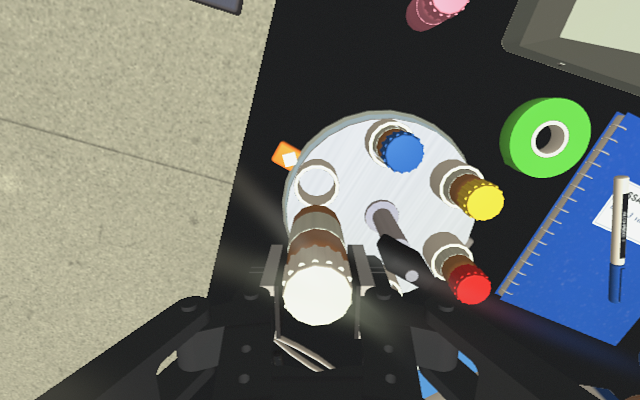

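Emit:
drive_tool:
  plan: [0,0,0,0,0,-10,0,0,0,0,0,-10,0,0,0,0,0,-10,0,0,0,0,0,-10,0,0,0,0,0,-10,0,0,0,0,0,-10,0,0,0,0,0,0,0,0,0,0,0,0]

```text
clock: 37.78
ee_pos: [0.458, -0.3796, 0.1984]
tool_rot: [-180.0, 0.0, 166.5]
force: [-0.7, -0.5, 0.3]
finger_gap: 0.315
```

```bash
python3 - <<'E'
from h import *
go(0.4588,-0.381,0.078,166.5)
E
```

```text
now 37.77 [ 0.458  -0.3796  0.1984] [-1.8000e+02  1.0000e-02  1.6651e+02] F [-0.7 -0.5  0.3] gap 0.315
shift [-0.0011, -0.0012, 0.1204] rotvec [-0.0, 0.01, 0.01] shift_in_final_axes [-0.0011, -0.0012, 0.1204]
```

Emit:
drive_tool:
  plan: [-0.001,-0.0011,0.03,0,0,0,0,0,0.03,0,0,0,0,0,0.02,0,0,0,0,0,0.01,0,0,0,0,0,0,0,0,0]

```text
clock: 38.4
ee_pos: [0.4583, -0.3814, 0.1077]
tool_rot: [180.0, -0.1, 166.5]
force: [-0.2, -0.6, -0.1]
finger_gap: 0.317
```

```bash
python3 - <<'E'
from h import *
go(0.4588,-0.381,0.078,166.5)
E
```

```text
now 38.4 [ 0.4583 -0.3814  0.1077] [ 1.7996e+02 -6.0000e-02  1.6654e+02] F [-0.2 -0.6 -0.1] gap 0.317
shift [-0.0005, 0.0005, 0.0297] rotvec [0.04, -0.06, 0.04] shift_in_final_axes [-0.0004, 0.0005, 0.0297]
```

Emit:
drive_tool:
  plan: [-0.0003,0,0.01,0,0,0,0,0,0.01,0,0,0,0,0,0.009,0,0,0,0,0,0,0,0,0]

```text
clock: 38.9
ee_pos: [0.4582, -0.3813, 0.0777]
tool_rot: [179.9, -0.1, 166.6]
force: [-0.3, -0.1, -0.1]
finger_gap: 0.324
```

Emit:
drive_tool:
  plan: [0,0,0,0,0,0,0,0,0,0,0,0,0,0,0,0,0,0,0,0,0,0,0,0]
  claw: 115

```text
clock: 39.4
ee_pos: [0.4588, -0.382, 0.0795]
tool_rot: [-180.0, 0.0, 166.6]
force: [0.6, -0.6, 0.5]
finger_gap: 0.553
```

Emit:
drive_tool:
  plan: [0,0,-0.02,0,0,0,0,0,-0.04,0,0,0,0,0,-0.05,0,0,0,0,0,-0.02,0,0,0,0,0,0,0,0,0]

```text
clock: 40.02
ee_pos: [0.4596, -0.3827, 0.212]
tool_rot: [-179.8, 0.3, 166.6]
force: [0.1, -0.8, -0.4]
finger_gap: 0.548
```

```bash
python3 - <<'E'
from h import *
go(0.5257,-0.3969,0.109,166.5)
snap('wrist','w16'); caps('w16',.098)
save('scene','s16'); p=cv2.imread('pics/s16.png'); cv2.imwrite('pics/s16z.png',cv2.resize(p[120:380,220:480],(780,600)[:1]*1+(780,)[:0] or (600,600)))
E
```

```text
now 40.02 [ 0.4596 -0.3827  0.212 ] [-179.83    0.27  166.58] F [ 0.1 -0.8 -0.4] gap 0.548
shift [-0.0671, 0.0018, 0.1033] rotvec [-0.17, 0.27, 0.08] shift_in_final_axes [-0.0676, 0.0016, 0.103]
[299, 171, 38, 37, 991] rgb [241 242 239] mean [ 0.457  -0.3818  0.0975] mid [ 0.4577 -0.3819] w [0.0285 0.028 ]
[377, 214, 37, 35, 901] rgb [ 66 126 206] mean [ 0.5045 -0.3308  0.0975] mid [ 0.5056 -0.3304] w [0.0295 0.0281]
[521, 254, 119, 82, 1594] rgb [157 159 140] mean [ 0.5767 -0.1977  0.099 ] mid [ 0.5975 -0.1888] w [0.0572 0.094 ]
[301, 329, 33, 28, 670] rgb [230  59  53] mean [ 0.5938 -0.4147  0.0972] mid [ 0.595  -0.4149] w [0.0281 0.0282]Traceback (most recent call last):
  File "<stdin>", line 4, in <module>
cv2.error: OpenCV(4.12.0) :-1: error: (-5:Bad argument) in function 'resize'
> Overload resolution failed:
>  - Can't parse 'dsize'. Expected sequence length 2, got 1
>  - Can't parse 'dsize'. Expected sequence length 2, got 1
```

View pics/w16.png

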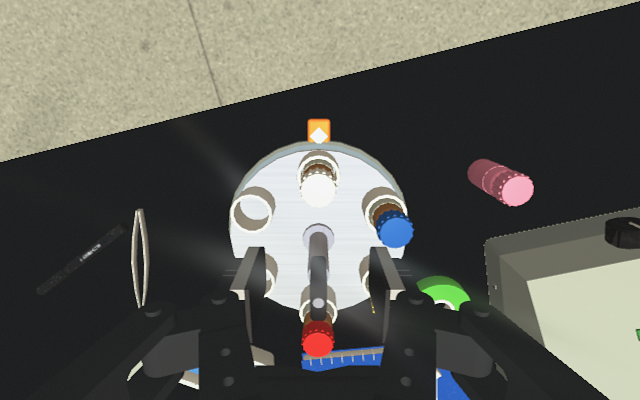

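White seated. Final click.

Emit:
drive_tool:
  plan: [-0.0335,0.0008,0.005,0,0,0,-0.0335,0.0008,0.01,0,0,0,0,0,0.03,0,0,0,0,0,0.03,0,0,0,0,0,0.026,0,0,0,0,0,0,0,0,0]

```text
clock: 40.88
ee_pos: [0.5219, -0.3937, 0.1023]
tool_rot: [179.7, -0.5, 166.6]
force: [0.3, -0.0, -0.7]
finger_gap: 0.55
```

Emit:
drive_tool:
  plan: [0,0,0,0,0,0,0,0,0,0,0,0,0,0,0,0,0,0,0,0,0,0,0,0,0,0,0,0,0,0]
  claw: 255
  squeeze: 40

```text
clock: 41.5
ee_pos: [0.5246, -0.3976, 0.1103]
tool_rot: [-179.8, 0.2, 166.5]
force: [-0.5, -5.2, 3.4]
finger_gap: 0.136
```

Emit:
drive_tool:
  plan: [0,0,0,0,0,10,0,0,0,0,0,10,0,0,0,0,0,10,0,0,0,0,0,10,0,0,0,0,0,10,0,0,0,0,0,10,0,0,0,0,0,0,0,0,0,0,0,0]

```text
clock: 42.5
ee_pos: [0.525, -0.3972, 0.1103]
tool_rot: [179.9, 0.3, 106.7]
force: [-1.1, -5.7, 5.4]
finger_gap: 0.134
```

Emit:
drive_tool:
  plan: [0,0,0,0,0,0,0,0,0,0,0,0,0,0,0,0,0,0]
  claw: 115

```text
clock: 42.88
ee_pos: [0.524, -0.3948, 0.107]
tool_rot: [-179.9, -0.1, 106.7]
force: [0.5, -0.5, -0.3]
finger_gap: 0.549
```

Emit:
drive_tool:
  plan: [0,0,-0.04,0,0,0,0,0,-0.05,0,0,0,0,0,-0.05,0,0,0,0,0,-0.04,0,0,0,0,0,0,0,0,0]

```text
clock: 43.5
ee_pos: [0.5253, -0.3964, 0.2932]
tool_rot: [179.7, 0.4, 106.6]
force: [0.3, 0.0, 0.9]
finger_gap: 0.549
```

```bash
python3 - <<'E'
from h import *
go(0.445,0.06,0.35,106.5)
print(ctrl.sense()['joints'].round(1))
snap('wrist','w17'); pockets('w17'); caps('w17',.098)
E
```

```text
now 43.5 [ 0.5253 -0.3964  0.2932] [179.73   0.41 106.63] F [0.3 0.  0.9] gap 0.549
shift [0.4599, 0.0539, -0.0598] rotvec [0.27, 0.41, 0.13] shift_in_final_axes [0.4604, 0.0526, -0.0568]
[-42.   18.7  56.3   0.  104.5 -58.6]
[297, 76, 37, 38, 298] [ 0.5055 -0.3309] 0.0174 ang 106.9
[241, 111, 36, 36, 323] [ 0.4576 -0.3813] 0.0173 ang 167.1
[354, 111, 34, 36, 209] [ 0.5736 -0.3472] 0.0173 ang 46.0
[245, 175, 34, 32, 279] [ 0.4773 -0.4481] 0.0173 ang -133.4
[352, 175, 33, 30, 232] [ 0.5933 -0.4141] 0.0168 ang -14.2
[299, 205, 33, 25, 176] [ 0.5451 -0.4644] 0.0173 ang -73.9
[419, 0, 221, 87, 720] rgb [96 96 85] mean [ 0.6692 -0.2346  0.0981] mid [ 0.68  -0.233] w [0.2197 0.0079]
[300, 80, 31, 31, 707] rgb [242 243 242] mean [ 0.5053 -0.3307  0.0975] mid [ 0.5053 -0.3308] w [0.0283 0.0277]
[364, 119, 30, 30, 644] rgb [ 77 136 214] mean [ 0.5732 -0.3465  0.0974] mid [ 0.5731 -0.3467] w [0.0273 0.0285]
[360, 190, 29, 27, 547] rgb [237 230  82] mean [ 0.5927 -0.4134  0.0973] mid [ 0.5933 -0.4143] w [0.0284 0.0283]
[301, 224, 27, 25, 493] rgb [235  71  66] mean [ 0.5452 -0.4658  0.0973] mid [ 0.5456 -0.4663] w [0.0278 0.0271]
[599, 266, 41, 83, 1396] rgb [194 201 193] mean [ 0.8992 -0.4528  0.0987] mid [ 0.9164 -0.4482] w [0.0697 0.0937]
```

View pics/w17.png

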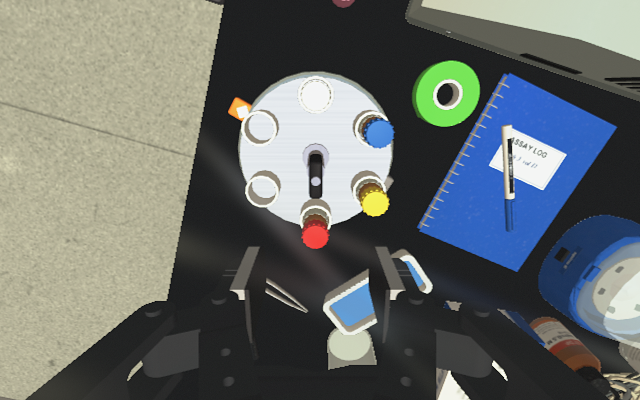

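Emit:
drive_tool:
  plan: [0.058,0,-0.02,0,0,5,0.058,0,-0.02,0,0,5,0.058,0,-0.02,0,0,6.5,0.058,0,0,0,0,0,0.058,0,0,0,0,0,0.058,0,0,0,0,0,0.058,0,0,0,0,0,0.058,0,0,0,0,0,0,0,0,0,0,0,0,0,0,0,0,0]

```text
clock: 44.8
ee_pos: [0.4886, 0.0641, 0.3461]
tool_rot: [-179.8, 0.0, 90.1]
force: [-0.3, -0.8, 0.3]
finger_gap: 0.545
```

```bash
python3 - <<'E'
from h import *
go(0.445,0.08,0.35,90)
print(ctrl.sense()['joints'].round(1))
snap('wrist','w18')
E
```

```text
now 44.8 [0.4886 0.0641 0.3461] [-1.7979e+02  4.0000e-02  9.0120e+01] F [-0.3 -0.8  0.3] gap 0.545
shift [0.016, -0.0436, -0.0037] rotvec [-0.21, 0.04, 0.12] shift_in_final_axes [0.0159, -0.0436, -0.0039]
[  0.9  -2.   73.6  -0.  108.5   0.8]
```

View pics/w18.png

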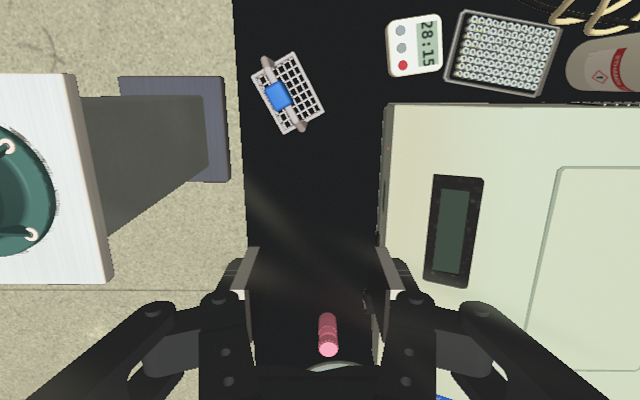

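```bash
cat >> h.py <<'E'
def basket(name):
    p,d,s=load(name); P=cloud('wrist',d,s); hsv=cv2.cvtColor(p,cv2.COLOR_RGB2HSV)
    m=(P[...,2]>.148)&(P[...,2]<.160)&(d>0)&(hsv[...,1]>100)&(hsv[...,0]>95)&(hsv[...,0]<120); X=P[m]
    r=cv2.minAreaRect((X[:,:2]*1000).astype(np.float32)); print('block top',X.mean(0).round(4),np.round(r[0],1),np.round(r[1],1),round(r[2],1))
    c=X.mean(0)
    near=np.hypot(P[...,0]-c[0],P[...,1]-c[1])<.055
    m=(P[...,2]>.104)&(P[...,2]<.122)&near&(d>0)&(hsv[...,1]<90); Y=P[m]
    v=cv2.fitLine(Y[:,:2].astype(np.float32),cv2.DIST_HUBER,0,.01,.01).ravel(); print('bar',len(Y),Y.mean(0).round(4),'dir deg',np.degrees(np.arctan2(v[1],v[0])).round(1),'ends',Y[np.argmin(Y[:,1])].round(4),Y[np.argmax(Y[:,1])].round(4))
    m=(P[...,2]>.033)&(P[...,2]<.046)&near&(d>0); Z=P[m]; r=cv2.minAreaRect((Z[:,:2]*1000).astype(np.float32)); print('rim',np.round(r[0],1),np.round(r[1],1),round(r[2],1),len(Z))
E
python3 - <<'E'
from h import *
basket('w18')
E
```

```text
block top [0.4524 0.134  0.1534] [452.1 133.8] [17.3 23.5] 28.4
bar 385 [0.4519 0.1341 0.1158] dir deg -61.6 ends [0.468  0.0988 0.1044] [0.4353 0.1681 0.1047]
rim [451.7 133.5] [60.5 83.5] 28.3 731
```

Emit:
drive_tool:
  plan: [0.05,-0.023,0,0,0,0,0.05,-0.023,0,0,0,0,0.05,-0.023,0,0,0,0,0,0,0,0,0,0,0,0,0,0,0,0]

```text
clock: 45.48
ee_pos: [0.4204, 0.2128, 0.3477]
tool_rot: [-180.0, 0.1, 90.0]
force: [-0.1, -0.7, 0.1]
finger_gap: 0.552
```

```bash
python3 - <<'E'
from h import *
go(0.452,0.1338,0.35,90)
snap('wrist','w19')
E
```

```text
now 45.48 [0.4204 0.2128 0.3477] [-1.7998e+02  6.0000e-02  8.9970e+01] F [-0.1 -0.7  0.1] gap 0.552
shift [-0.079, 0.0316, -0.0022] rotvec [-0.02, 0.06, -0.03] shift_in_final_axes [-0.079, 0.0316, -0.0023]
```

View pics/w19.png

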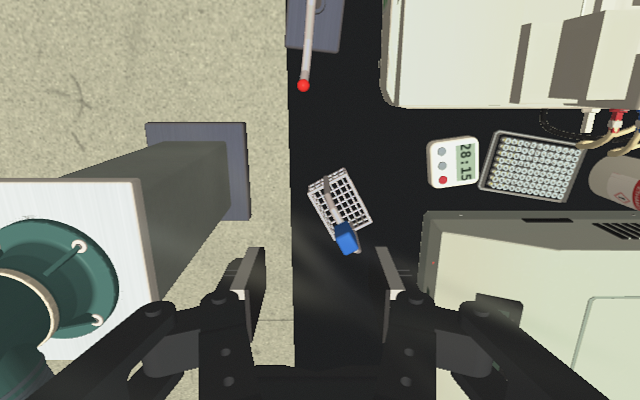

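```bash
python3 - <<'E'
from h import *
p,d,s=load('w19'); P=cloud('wrist',d,s); hsv=cv2.cvtColor(p,cv2.COLOR_RGB2HSV)
basket('w19')
m=((hsv[...,0]<6)|(hsv[...,0]>174))&(hsv[...,1]>150)&(hsv[...,2]>100); m[120:]=0; m[:,:280]=0; m[:,330:]=0
X=P[m]; print('ball',len(X),X.mean(0).round(4),X[:,2].max().round(4), ((X.min(0)+X.max(0))/2).round(4))
m=(P[...,2]>.10)&(P[...,2]<.20)&(d>0); m[100:]=0; m[:,:285]=0;m[:,345:]=0
Y=P[m]; print(len(Y)); 
v=cv2.fitLine(Y[:,:2].astype(np.float32),cv2.DIST_HUBER,0,.01,.01).ravel(); print(v,np.degrees(np.arctan2(v[1],v[0])))
for y0 in np.arange(.27,.42,.012):
    k=(Y[:,1]>=y0)&(Y[:,1]<y0+.012)
    if k.any(): print(y0.round(3),Y[k].mean(0).round(4),Y[k][:,2].max().round(4),k.sum())
# base plate
m=(P[...,2]>.006)&(P[...,2]<.018)&(d>0); m[100:]=0; m[:,:285]=0;m[:,345:]=0
Z=P[m]; print('plate',len(Z),cv2.minAreaRect((Z[:,:2]*1000).astype(np.float32)))
E
```

```text
block top [0.4515 0.1355 0.1529] [451.6 134.4] [18.3 23.7] 30.7
bar 206 [0.4423 0.1523 0.115 ] dir deg -60.9 ends [0.4681 0.1004 0.107 ] [0.435  0.169  0.1046]
rim [450.6 135.6] [60.5 84.7] 28.4 547
ball 129 [0.4088 0.292  0.163 ] 0.482 [0.4125 0.2923 0.2408]
839
[0.10729606 0.9942271  0.41195357 0.32504615] 83.84052
0.282 [0.4084 0.2908 0.1645] 0.1677 96
0.294 [0.4092 0.2998 0.1553] 0.167 114
0.306 [0.4105 0.3119 0.1448] 0.1481 123
0.318 [0.4118 0.3241 0.1439] 0.1465 128
0.33 [0.413  0.3362 0.1469] 0.151 136
0.342 [0.4145 0.3481 0.1521] 0.156 155
0.354 [0.4154 0.3574 0.1556] 0.1585 87
plate 2287 ((416.0305480957031, 365.91351318359375), (61.5434684753418, 69.95563507080078), 83.83985137939453)
```

```bash
python3 - <<'E'
from h import *
p,d,s=load('w19'); P=cloud('wrist',d,s); ok=d>0
def mx(n,P,ok,x0,x1,y0,y1):
    k=ok&(P[...,0]>x0)&(P[...,0]<x1)&(P[...,1]>y0)&(P[...,1]<y1)&(P[...,2]<.5)
    print(n,(x0,x1,y0,y1),k.sum(),np.percentile(P[k][:,2],[50,99]).round(3) if k.any() else None)
for b in [(.44,.48,.25,.42),(.48,.52,.25,.42),(.52,.6,.25,.42),(.5,.56,.1,.25),(.56,.65,-.1,.12)]: mx('w19',P,ok,*b)
a=np.load('pics/top0.npz'); Pt=cloud('top',a['d'])
for b in [(.44,.48,.25,.45),(.48,.52,.25,.45),(.52,.6,.25,.5),(.5,.56,.1,.25),(.56,.65,-.1,.12),(.38,.44,.4,.5)]: mx('top',Pt,a['d']>0,*b)
go(0.452,0.1340,0.25,28.4)
E
```

```text
w19 (0.44, 0.48, 0.25, 0.42) 3602 [0.    0.013]
w19 (0.48, 0.52, 0.25, 0.42) 7279 [0.128 0.151]
w19 (0.52, 0.6, 0.25, 0.42) 10203 [0.149 0.151]
w19 (0.5, 0.56, 0.1, 0.25) 4238 [-0.     0.002]
w19 (0.56, 0.65, -0.1, 0.12) 8035 [0.109 0.137]
top (0.44, 0.48, 0.25, 0.45) 753 [0.    0.015]
top (0.48, 0.52, 0.25, 0.45) 1283 [0.127 0.157]
top (0.52, 0.6, 0.25, 0.5) 2753 [0.151 0.174]
top (0.5, 0.56, 0.1, 0.25) 840 [0.    0.006]
top (0.56, 0.65, -0.1, 0.12) 2650 [0.113 0.139]
top (0.38, 0.44, 0.4, 0.5) 510 [-0.     0.015]
now 45.52 [0.4206 0.2125 0.3477] [-1.7997e+02  5.0000e-02  8.9920e+01] F [ 0.2  0.1 -0. ] gap 0.552
shift [-0.0784, 0.0316, 0.0978] rotvec [0.0, 0.06, 61.52] shift_in_final_axes [-0.0097, 0.084, 0.0977]
```

Emit:
drive_tool:
  plan: [-0.039,0.016,0.02,0,0,0,-0.039,0.016,0.02,0,0,0,0,0,0.02,0,0,10.2,0,0,0.02,0,0,10.2,0,0,0,0,0,10.2,0,0,0,0,0,10.2,0,0,0,0,0,10.2,0,0,0,0,0,10.2,0,0,0,0,0,0]

```text
clock: 46.65
ee_pos: [0.4525, 0.1344, 0.2679]
tool_rot: [180.0, 0.0, 28.8]
force: [0.3, 0.2, -0.4]
finger_gap: 0.552
```

```bash
python3 - <<'E'
from h import *
go(0.452,0.1338,0.20,28.4)
snap('wrist','w20'); basket('w20')
E
```

```text
now 46.65 [0.4525 0.1344 0.2679] [1.7999e+02 4.0000e-02 2.8800e+01] F [ 0.3  0.2 -0.4] gap 0.552
shift [-0.0007, 0.0003, 0.0679] rotvec [0.01, 0.04, 0.4] shift_in_final_axes [-0.0007, 0.0003, 0.0679]
block top [0.453  0.1343 0.1532] [452.3 134.2] [17.9 23.8] 29.1
bar 528 [0.4524 0.1351 0.1157] dir deg -61.5 ends [0.4695 0.0994 0.1041] [0.4347 0.1688 0.1052]
rim [452.2 134.1] [60.1 85.4] 27.9 761
```

View pics/w20.png

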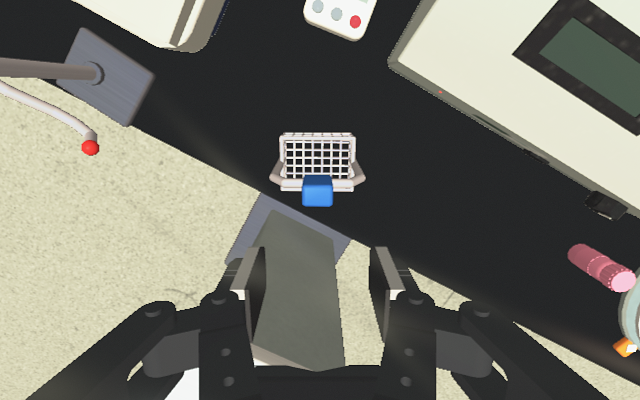

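Emit:
drive_tool:
  plan: [0,0,0.04,0,0,0.4,0,0,0.04,0,0,0,0,0,0.03,0,0,0,0,0,0.022,0,0,0,0,0,0,0,0,0]

```text
clock: 47.32
ee_pos: [0.4507, 0.1352, 0.134]
tool_rot: [-179.9, 0.3, 28.5]
force: [-0.3, -0.1, 0.8]
finger_gap: 0.549
```

```bash
python3 - <<'E'
from h import *
go(0.4523,0.1342,0.135,28.4)
p,d,s=load('w20'); P=cloud('wrist',d,s); hsv=cv2.cvtColor(p,cv2.COLOR_RGB2HSV)
m=((hsv[...,0]<6)|(hsv[...,0]>174))&(hsv[...,1]>150)&(hsv[...,2]>100)&(P[...,2]<.2)&(d>0); m[200:]=0; m[:,150:]=0
X=P[m]; print('ball',len(X),X.mean(0).round(4),X.max(0).round(4),X.min(0).round(4)); cs=np.argwhere(m).mean(0); print(cs, ray('wrist',cs[1],cs[0],.160,s).round(4))
E
```

```text
now 47.33 [0.4507 0.1352 0.134 ] [-179.92    0.27   28.52] F [-0.3 -0.1  0.8] gap 0.549
shift [0.0009, 0.0017, -0.001] rotvec [-0.08, 0.27, 0.12] shift_in_final_axes [0.0009, 0.0017, -0.001]
ball 204 [0.41   0.2906 0.1642] [0.4139 0.2956 0.1678] [0.405  0.2866 0.1591]
[147.16666667  89.81372549] [0.4081 0.2927 0.16  ]
```

Emit:
drive_tool:
  plan: [0.001,0.0012,0,0,0,0,0,0,0,0,0,0]

```text
clock: 47.58
ee_pos: [0.4546, 0.1355, 0.1378]
tool_rot: [179.9, -0.2, 28.5]
force: [-0.1, -0.6, 0.6]
finger_gap: 0.55
```

Emit:
drive_tool:
  plan: [0,0,0,0,0,0,0,0,0,0,0,0,0,0,0,0,0,0,0,0,0,0,0,0,0,0,0,0,0,0]
  claw: 255
  squeeze: 50

```text
clock: 48.2
ee_pos: [0.4542, 0.1355, 0.1372]
tool_rot: [179.9, -0.1, 28.5]
force: [2.1, -0.4, 5.4]
finger_gap: 0.273
```

Emit:
drive_tool:
  plan: [0,0,-0.03,0,0,0,0,0,-0.04,0,0,0,0,0,-0.03,0,0,0,0,0,-0.01,0,0,0,0,0,0,0,0,0]

```text
clock: 48.82
ee_pos: [0.4531, 0.1356, 0.2453]
tool_rot: [-180.0, 0.1, 28.5]
force: [-0.6, 0.0, -2.2]
finger_gap: 0.266
```

```bash
python3 - <<'E'
from h import *
go(0.4118-.107*.10,0.3178-.0994,0.24,83.84)
snap('wrist','w21'); basket('w21')
E
```

```text
now 48.83 [0.4531 0.1356 0.2453] [-1.7997e+02  7.0000e-02  2.8480e+01] F [-0.6  0.  -2.2] gap 0.266
shift [-0.0062, -0.0976, 0.0053] rotvec [-0.07, 0.05, -55.36] shift_in_final_axes [0.0767, -0.0606, 0.0053]
block top [nan nan nan] [0. 0.] [0. 0.] 0.0h.py:87: RuntimeWarning: Mean of empty slice.
  r=cv2.minAreaRect((X[:,:2]*1000).astype(np.float32)); print('block top',X.mean(0).round(4),np.round(r[0],1),np.round(r[1],1),round(r[2],1))
  ret = um.true_divide(
h.py:88: RuntimeWarning: Mean of empty slice.
  c=X.mean(0)
Traceback (most recent call last):
  File "h.py", line 91, in basket
    v=cv2.fitLine(Y[:,:2].astype(np.float32),cv2.DIST_HUBER,0,.01,.01).ravel(); print('bar',len(Y),Y.mean(0).round(4),'dir deg',np.degrees(np.arctan2(v[1],v[0])).round(1),'ends',Y[np.argmin(Y[:,1])].round(4),Y[np.argmax(Y[:,1])].round(4))
      ~~~~~~~~~~~^^^^^^^^^^^^^^^^^^^^^^^^^^^^^^^^^^^^^^^^^^^^^^^^^^^^^
cv2.error: OpenCV(4.12.0) /io/opencv/modules/imgproc/src/linefit.cpp:50: error: (-215:Assertion failed) count > 0 in function 'fitLine2D_wods'
```

View pics/w21.png

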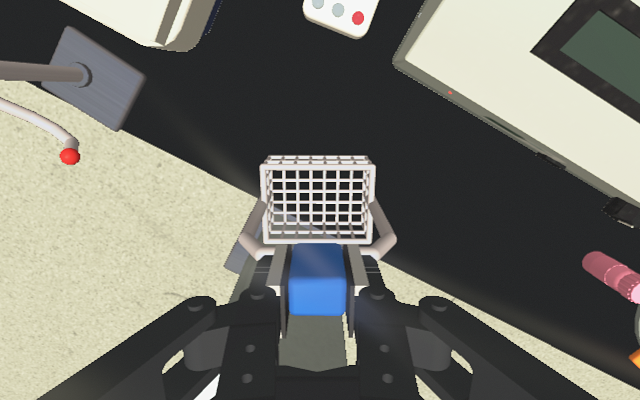

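```bash
cat >> h.py <<'E'
def bar(name,verbose=1):
    p,d,s=load(name); P=cloud('wrist',d,s); Rt=R.from_euler('xyz',s['tool_rot'],degrees=True)
    Y=Rt.inv().apply((P-s['ee_pos']).reshape(-1,3)).reshape(P.shape); hsv=cv2.cvtColor(p,cv2.COLOR_RGB2HSV)
    m=(d>0)&(np.abs(Y[...,0])<.03)&(Y[...,2]>.012)&(Y[...,2]<.03)&(np.abs(Y[...,1])>.018)&(np.abs(Y[...,1])<.05)
    X=Y[m]; print('bar pts',len(X))
    for sg in(-1,1):
        k=(np.sign(X[:,1])==sg)
        if k.any(): print(sg,X[k].mean(0).round(4),X[k].min(0).round(4),X[k].max(0).round(4))
    m=(d>0)&(np.abs(Y[...,0])<.06)&(Y[...,2]>.085)&(Y[...,2]<.103)&(np.abs(Y[...,1])<.06); X=Y[m]
    r=cv2.minAreaRect((X[:,:2]*1000).astype(np.float32)); print('rim tool',len(X),np.round(r[0],1),np.round(r[1],1),round(r[2],1))
E
python3 - <<'E'
from h import *
bar('w21')
E
```

```text
bar pts 686
-1 [-0.0001 -0.029   0.0226] [-0.0046 -0.0372  0.0167] [ 0.0022 -0.0208  0.0299]
1 [-0.0002  0.0295  0.0225] [-0.0049  0.0213  0.0174] [0.0019 0.0371 0.03  ]
rim tool 2310 [-2.2  0.1] [60.6 86.7] 0.8
```

Emit:
drive_tool:
  plan: [0,0,0,0,0,-9.2,0,0,0,0,0,-9.2,0,0,0,0,0,-9.2,0,0,0,0,0,-9.2,0,0,0,0,0,-9.2,0,0,0,0,0,-9.3,0,0,0,0,0,0,0,0,0,0,0,0]

```text
clock: 49.88
ee_pos: [0.453, 0.1355, 0.2449]
tool_rot: [-179.9, 0.0, 83.6]
force: [0.5, -0.4, -1.5]
finger_gap: 0.274
```

```bash
python3 - <<'E'
from h import *
go(0.4013,0.2204,0.21,83.84)
E
```

```text
now 49.88 [0.453  0.1355 0.2449] [-1.7987e+02  4.0000e-02  8.3640e+01] F [ 0.5 -0.4 -1.5] gap 0.274
shift [0.0787, -0.0607, 0.035] rotvec [-0.13, 0.04, -0.2] shift_in_final_axes [0.0789, -0.0605, 0.0349]
```

Emit:
drive_tool:
  plan: [0.02,-0.02,0.012,0,0,0,0.03,-0.02,0.012,0,0,0,0.0285,-0.0205,0.011,0,0,-0.2,0,0,0,0,0,0,0,0,0,0,0,0]

```text
clock: 50.5
ee_pos: [0.402, 0.2199, 0.2111]
tool_rot: [180.0, 0.0, 83.9]
force: [0.1, 0.4, -0.8]
finger_gap: 0.269
```

```bash
python3 - <<'E'
from h import *
go(0.412,0.3198,0.21,83.84)
snap('wrist','w22'); save('scene','s22'); bar('w22')
p,d,s=load('w22'); P=cloud('wrist',d,s); hsv=cv2.cvtColor(p,cv2.COLOR_RGB2HSV); Rt=R.from_euler('xyz',s['tool_rot'],degrees=True)
m=((hsv[...,0]<6)|(hsv[...,0]>174))&(hsv[...,1]>150)&(hsv[...,2]>100)&(P[...,2]<.2)&(P[...,2]>.15)&(d>0)
X=P[m]; print('ball',X.mean(0).round(4),'tool',Rt.inv().apply(X.mean(0)-s['ee_pos']).round(4))
p=cv2.imread('pics/s22.png'); cv2.imwrite('pics/s22z.png',cv2.resize(p[80:280,180:380],(600,600)))
E
```

```text
now 50.5 [0.402  0.2199 0.2111] [1.7998e+02 4.0000e-02 8.3940e+01] F [ 0.1  0.4 -0.8] gap 0.269
shift [0.1004, -0.0006, 0.0011] rotvec [0.02, 0.04, 0.1] shift_in_final_axes [0.1004, -0.0008, 0.0011]
bar pts 686
-1 [-0.0008 -0.0286  0.0227] [-0.0051 -0.0368  0.0168] [ 0.0013 -0.0204  0.0299]
1 [-0.0009  0.03    0.0226] [-0.0058  0.0217  0.0175] [0.0013 0.0381 0.03  ]
rim tool 2308 [-2.8  0.6] [60.9 86.5] 1.1
ball [0.4086 0.2921 0.1645] tool [ 0.0726 -0.0011  0.0466]
```

View pics/w22.png

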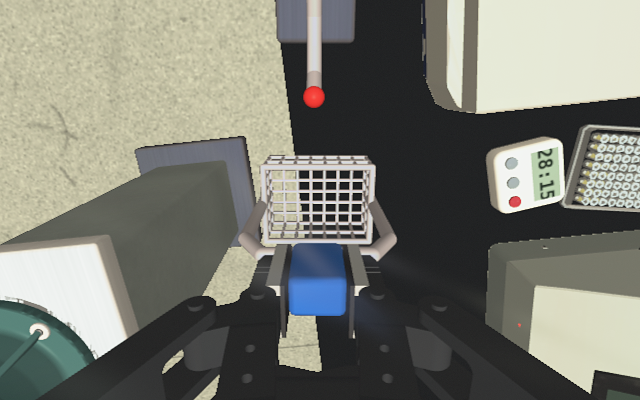

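View pics/s22z.png

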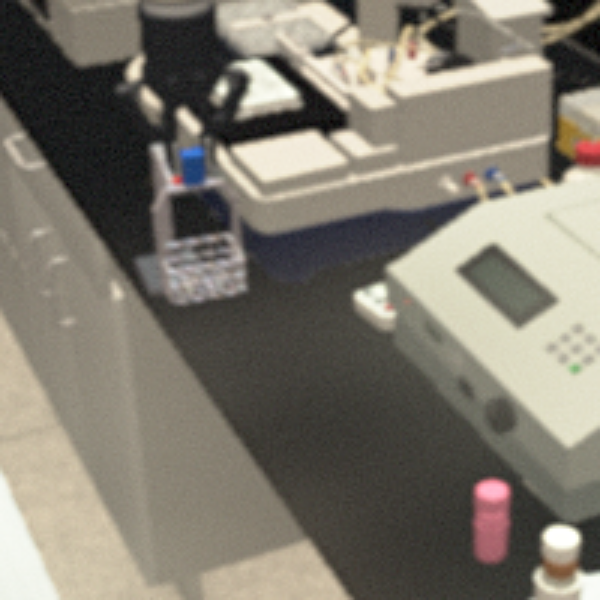

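Emit:
drive_tool:
  plan: [0.02,-0.001,0,0,0,0,0.02,0,0,0,0,0,0.02,0,0,0,0,0,0.02,0,0,0,0,0,0.0205,0,0,0,0,0,0,0,0,0,0,0,0,0,0,0,0,0]

```text
clock: 51.48
ee_pos: [0.4113, 0.3202, 0.2109]
tool_rot: [-180.0, 0.1, 84.0]
force: [-0.1, 0.1, -1.7]
finger_gap: 0.268
```

```bash
python3 - <<'E'
from h import *
go(0.412,0.3198,0.17,83.84)
snap('wrist','w23'); save('scene','s23'); bar('w23')
p,d,s=load('w23'); P=cloud('wrist',d,s); hsv=cv2.cvtColor(p,cv2.COLOR_RGB2HSV); Rt=R.from_euler('xyz',s['tool_rot'],degrees=True)
m=((hsv[...,0]<6)|(hsv[...,0]>174))&(hsv[...,1]>150)&(hsv[...,2]>60)&(P[...,2]<.2)&(P[...,2]>.15)&(d>0)
X=P[m]; print(len(X))
p=cv2.imread('pics/s23.png'); cv2.imwrite('pics/s23z.png',cv2.resize(p[80:280,180:380],(600,600)))
E
```

```text
now 51.48 [0.4113 0.3202 0.2109] [-1.7999e+02  6.0000e-02  8.3990e+01] F [-0.1  0.1 -1.7] gap 0.268
shift [-0.0003, 0.0008, 0.0409] rotvec [-0.01, 0.06, 0.15] shift_in_final_axes [-0.0003, 0.0008, 0.0409]
bar pts 686
-1 [-0.0008 -0.0286  0.0226] [-0.0054 -0.0368  0.017 ] [ 0.0014 -0.0205  0.03  ]
1 [-0.0009  0.03    0.0227] [-0.006   0.0217  0.0174] [0.0011 0.0381 0.0299]
rim tool 2142 [-3.2  0.6] [60.8 86.3] 0.1
0
```

View pics/w23.png

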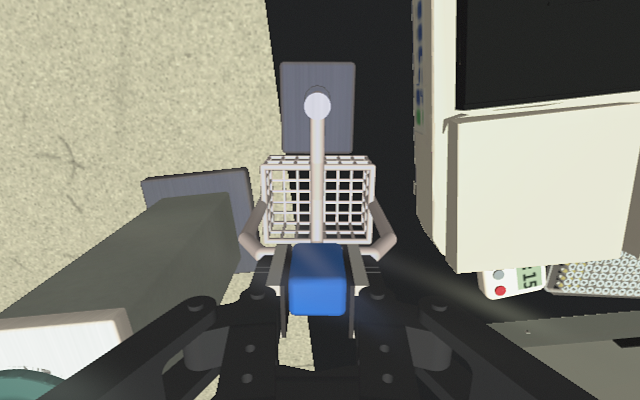

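View pics/s23z.png

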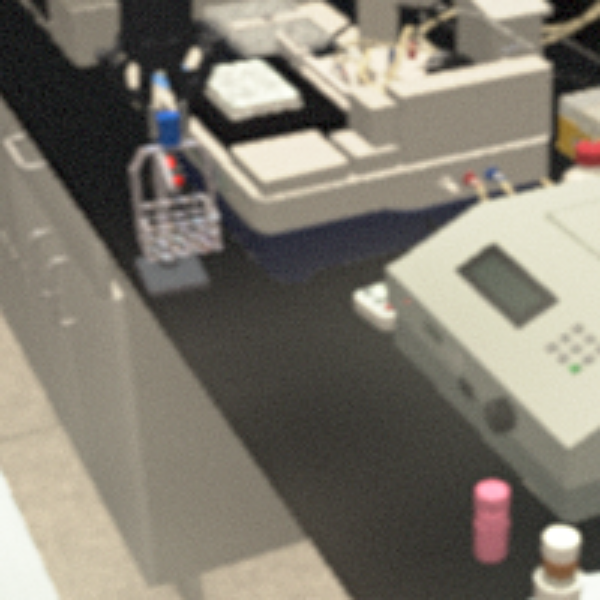

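```bash
python3 - <<'E'
from h import *
p,d,s=load('w23'); X=ray('wrist',317,106,.159,s); Rt=R.from_euler('xyz',s['tool_rot'],degrees=True); print(X.round(4), Rt.inv().apply(X-s['ee_pos']).round(4))
E
```

```text
[0.4192 0.3874 0.159 ] [0.0677 0.0008 0.0519]
```

Emit:
drive_tool:
  plan: [0,0,0.012,0,0,0,0,0,0.012,0,0,0,0,0,0.01,0,0,0,0,0,0.003,0,0,0,0,0,0,0,0,0]

```text
clock: 52.2
ee_pos: [0.4113, 0.3201, 0.1738]
tool_rot: [-180.0, 0.0, 84.0]
force: [-0.6, -0.2, -2.1]
finger_gap: 0.275
```

Emit:
drive_tool:
  plan: [0,0,0.0025,0,0,0,0,0,0,0,0,0]

```text
clock: 52.45
ee_pos: [0.4114, 0.3202, 0.1718]
tool_rot: [180.0, -0.0, 84.0]
force: [0.5, 0.6, -1.5]
finger_gap: 0.264
```

Emit:
drive_tool:
  plan: [0,0,0.0015,0,0,0,0,0,0,0,0,0]

```text
clock: 52.7
ee_pos: [0.4115, 0.3203, 0.1704]
tool_rot: [180.0, -0.0, 84.0]
force: [0.1, 0.4, -0.3]
finger_gap: 0.277
```

Emit:
drive_tool:
  plan: [0,0,0.001,0,0,0,0,0,0,0,0,0]

```text
clock: 52.95
ee_pos: [0.4116, 0.3203, 0.1701]
tool_rot: [179.9, -0.0, 84.0]
force: [-0.3, -0.5, 3.6]
finger_gap: 0.268
```

Emit:
drive_tool:
  plan: [0,0,0,0,0,0,0,0,0,0,0,0,0,0,0,0,0,0,0,0,0,0,0,0]
  claw: 130

```text
clock: 53.45
ee_pos: [0.4113, 0.3202, 0.169]
tool_rot: [-180.0, 0.0, 84.0]
force: [0.1, 0.4, -0.8]
finger_gap: 0.49
```

Emit:
drive_tool:
  plan: [0,0,-0.01,0,0,0,0,0,-0.02,0,0,0,0,0,-0.03,0,0,0,0,0,-0.04,0,0,0,0,0,-0.04,0,0,0,0,0,0,0,0,0]

```text
clock: 54.2
ee_pos: [0.4126, 0.321, 0.3146]
tool_rot: [179.6, -0.3, 84.0]
force: [0.3, -0.6, 0.5]
finger_gap: 0.486
```

```bash
python3 - <<'E'
from h import *
go(0.412,0.2,0.36,84)
snap('wrist','w24'); save('scene','s24'); basket('w24') if 0 else None
p=cv2.imread('pics/s24.png'); cv2.imwrite('pics/s24z.png',cv2.resize(p[80:280,180:380],(600,600)))
E
```

```text
now 54.2 [0.4126 0.321  0.3146] [179.55  -0.34  83.98] F [ 0.3 -0.6  0.5] gap 0.486
shift [-0.1201, 0.0124, -0.046] rotvec [0.45, -0.34, -0.02] shift_in_final_axes [-0.1204, 0.012, -0.0454]
```

View pics/w24.png

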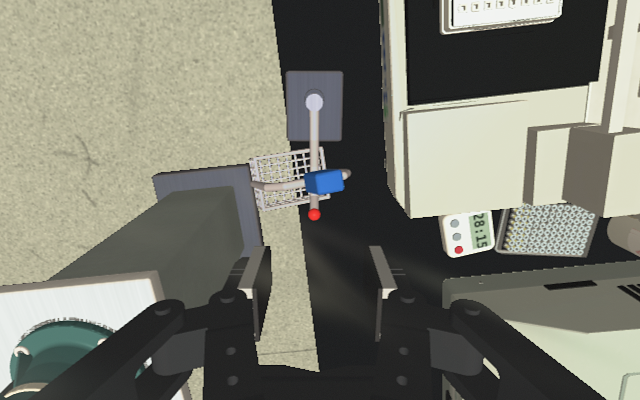

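View pics/s24z.png

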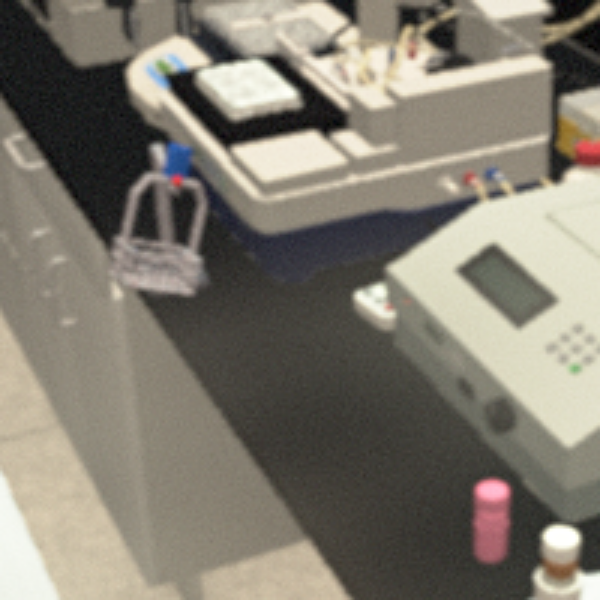

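Emit:
drive_tool:
  plan: [-0.03,0,-0.03,0,0,0,-0.04,0,-0.015,0,0,0,-0.05,0,0,0,0,0,0,0,0,0,0,0,0,0,0,0,0,0,0,0,0,0,0,0,0,0,0,0,0,0,0,0,0,0,0,0,0,0,0,0,0,0,0,0,0,0,0,0,0,0,0,0,0,0,0,0,0,0,0,0]

```text
clock: 55.8
ee_pos: [0.3988, 0.2008, 0.3542]
tool_rot: [180.0, 0.0, 84.0]
force: [-0.7, 0.0, 0.0]
finger_gap: 0.49
```

```bash
cat >> h.py <<'E'
def bpos(name):
    p,d,s=load(name); P=cloud('wrist',d,s); hsv=cv2.cvtColor(p,cv2.COLOR_RGB2HSV)
    m=(P[...,2]>.14)&(P[...,2]<.22)&(d>0)&(hsv[...,1]>100)&(hsv[...,0]>95)&(hsv[...,0]<120); m[250:]=0
    near=(np.hypot(P[...,0]-.412,P[...,1]-.318)<.06); X=P[m&near]
    print('block',len(X),X.mean(0).round(4),X[:,2].max().round(4))
    w=(hsv[...,1]<70)&near&(P[...,2]>.02)&(P[...,2]<.09)&(d>0); Z=P[w]; print('basket body',Z.mean(0).round(4),Z.min(0).round(3),Z.max(0).round(3))
    w=near&(P[...,2]>.132)&(P[...,2]<.16)&(d>0)&(hsv[...,1]<70)
E
python3 - <<'E'
from h import *
go(0.412,0.2,0.36,84)
snap('wrist','w25'); bpos('w25'); snap('wrist','w26'); bpos('w26')
E
```

```text
now 55.8 [0.3988 0.2008 0.3542] [179.99   0.    83.97] F [-0.7  0.   0. ] gap 0.49
shift [0.0006, 0.0132, -0.0058] rotvec [0.01, 0.0, -0.03] shift_in_final_axes [0.0006, 0.0132, -0.0058]
block 851 [0.4049 0.3152 0.182 ] 0.1896
basket body [0.436  0.3268 0.0573] [0.379 0.282 0.029] [0.472 0.368 0.09 ]
block 945 [0.4032 0.3165 0.1803] 0.1896
basket body [0.4394 0.3218 0.0564] [0.394 0.279 0.029] [0.472 0.365 0.09 ]
```

View pics/w25.png

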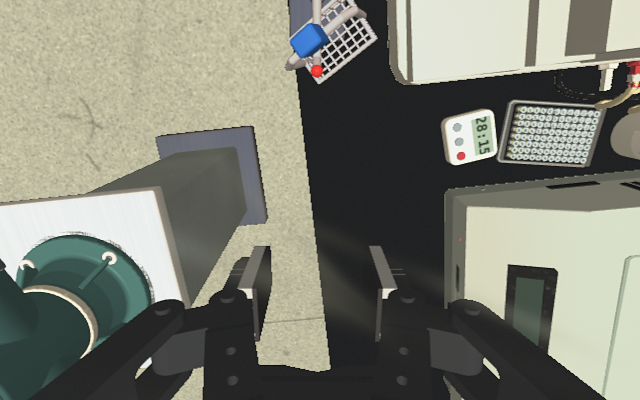

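Emit:
drive_tool:
  plan: [0.012,0,0,0,0,0,0,0,0,0,0,0,0,0,0,0,0,0,0,0,0,0,0,0,0,0,0,0,0,0,0,0,0,0,0,0,0,0,0,0,0,0,0,0,0,0,0,0,0,0,0,0,0,0,0,0,0,0,0,0,0,0,0,0,0,0,0,0,0,0,0,0]

```text
clock: 57.4
ee_pos: [0.4, 0.2128, 0.3542]
tool_rot: [180.0, 0.0, 84.0]
force: [0.2, -0.8, 0.8]
finger_gap: 0.494
```

Emit:
drive_tool:
  plan: [0,0,0,0,0,0,0,0,0,0,0,0,0,0,0,0,0,0,0,0,0,0,0,0,0,0,0,0,0,0,0,0,0,0,0,0,0,0,0,0,0,0,0,0,0,0,0,0,0,0,0,0,0,0,0,0,0,0,0,0,0,0,0,0,0,0,0,0,0,0,0,0]

```text
clock: 58.9
ee_pos: [0.4, 0.2128, 0.3541]
tool_rot: [-180.0, 0.0, 84.0]
force: [-0.1, -0.3, 0.7]
finger_gap: 0.495
```

```bash
python3 - <<'E'
from h import *
for i in range(5):
    snap('wrist',f'w27{i}'); bpos(f'w27{i}')
E
```

```text
block 706 [0.4137 0.3169 0.1855] 0.1895
basket body [0.4007 0.3247 0.0565] [0.354 0.276 0.03 ] [0.451 0.367 0.09 ]
block 679 [0.4124 0.3178 0.1862] 0.1894
basket body [0.4052 0.3223 0.0559] [0.357 0.273 0.031] [0.454 0.364 0.077]
block 703 [0.4105 0.3185 0.1858] 0.1891
basket body [0.4119 0.32   0.0561] [0.362 0.271 0.033] [0.46  0.366 0.089]
block 729 [0.4087 0.3187 0.1846] 0.1888
basket body [0.4199 0.3167 0.0556] [0.367 0.27  0.031] [0.466 0.365 0.09 ]
block 782 [0.4072 0.3189 0.1836] 0.1893
basket body [0.426  0.3149 0.0545] [0.371 0.269 0.029] [0.471 0.365 0.09 ]
```

View pics/w274.png

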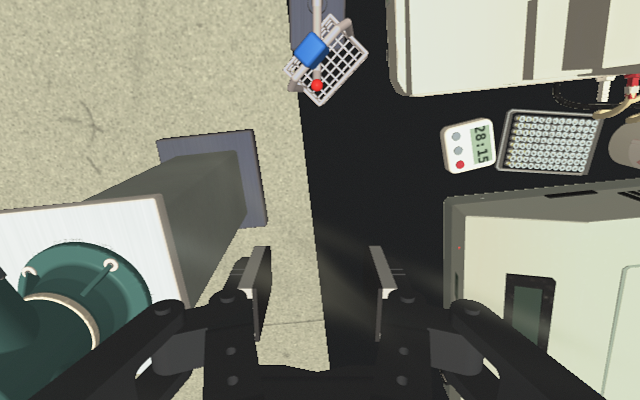

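Emit:
drive_tool:
  plan: [0,0,0,0,0,0,0,0,0,0,0,0,0,0,0,0,0,0,0,0,0,0,0,0,0,0,0,0,0,0,0,0,0,0,0,0,0,0,0,0,0,0,0,0,0,0,0,0,0,0,0,0,0,0,0,0,0,0,0,0,0,0,0,0,0,0,0,0,0,0,0,0]

```text
clock: 60.65
ee_pos: [0.4, 0.2128, 0.3542]
tool_rot: [180.0, 0.0, 84.0]
force: [-0.0, 0.7, 0.2]
finger_gap: 0.488
```

Emit:
drive_tool:
  plan: [0,0,0,0,0,0,0,0,0,0,0,0,0,0,0,0,0,0,0,0,0,0,0,0,0,0,0,0,0,0,0,0,0,0,0,0,0,0,0,0,0,0,0,0,0,0,0,0,0,0,0,0,0,0,0,0,0,0,0,0,0,0,0,0,0,0,0,0,0,0,0,0]

```text
clock: 62.15
ee_pos: [0.4, 0.2128, 0.3542]
tool_rot: [180.0, 0.0, 84.0]
force: [0.4, -0.5, 0.3]
finger_gap: 0.489
```

Emit:
drive_tool:
  plan: [0,0,0,0,0,0,0,0,0,0,0,0,0,0,0,0,0,0,0,0,0,0,0,0,0,0,0,0,0,0,0,0,0,0,0,0,0,0,0,0,0,0,0,0,0,0,0,0,0,0,0,0,0,0,0,0,0,0,0,0,0,0,0,0,0,0,0,0,0,0,0,0]

```text
clock: 63.65
ee_pos: [0.4, 0.2128, 0.3541]
tool_rot: [-180.0, 0.0, 84.0]
force: [0.1, -0.1, 0.3]
finger_gap: 0.493
```

```bash
python3 - <<'E'
from h import *
for i in range(9):
    snap('wrist',f'w28{i}'); bpos(f'w28{i}')
E
```

```text
block 682 [0.4102 0.3178 0.1858] 0.1893
basket body [0.4121 0.3221 0.0559] [0.363 0.274 0.032] [0.46  0.368 0.089]
block 682 [0.4102 0.3177 0.1859] 0.1892
basket body [0.4121 0.3221 0.056 ] [0.363 0.274 0.033] [0.46  0.368 0.09 ]
block 680 [0.4103 0.3177 0.1858] 0.1891
basket body [0.4121 0.3222 0.056 ] [0.363 0.274 0.033] [0.46  0.368 0.089]
block 680 [0.4102 0.3178 0.1859] 0.1891
basket body [0.412  0.3221 0.056 ] [0.363 0.274 0.032] [0.46  0.368 0.088]
block 681 [0.4102 0.3177 0.1858] 0.1889
basket body [0.4121 0.3221 0.056 ] [0.363 0.274 0.033] [0.46  0.368 0.089]
block 681 [0.4103 0.3178 0.1859] 0.1897
basket body [0.412  0.3221 0.056 ] [0.363 0.274 0.033] [0.46  0.368 0.087]
block 676 [0.4102 0.3177 0.1858] 0.1891
basket body [0.4121 0.3221 0.056 ] [0.363 0.274 0.033] [0.46  0.368 0.088]
block 681 [0.4103 0.3178 0.1859] 0.1891
basket body [0.4121 0.3221 0.056 ] [0.363 0.274 0.032] [0.46  0.368 0.089]
block 682 [0.4102 0.3177 0.1859] 0.1899
basket body [0.412  0.3221 0.0559] [0.363 0.274 0.033] [0.46  0.368 0.089]
```

View pics/w288.png

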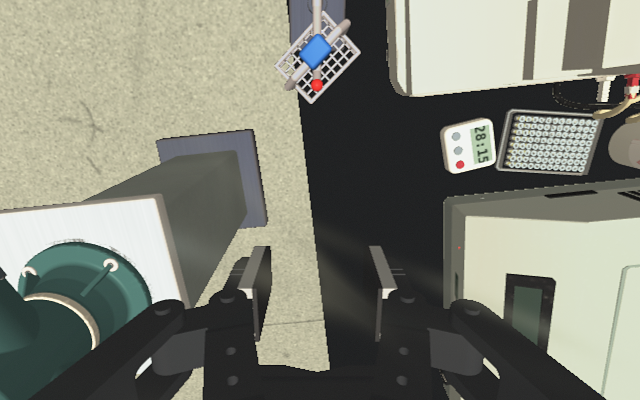

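```bash
python3 - <<'E'
from h import *
save('scene','s29'); p=cv2.imread('pics/s29.png'); cv2.imwrite('pics/s29z.png',cv2.resize(p[110:330,200:460],(780,660))[:600])
t,_=save('top','t29'); a=cv2.imread('pics/top0.png'); b=cv2.imread('pics/t29.png')
cv2.imwrite('pics/t29z.png',np.vstack([cv2.resize(a[150:250,160:480],(790,247)),cv2.resize(b[150:250,160:480],(790,247))]))
for n,im in(('before',a),('after',b)):
    h=cv2.cvtColor(im,cv2.COLOR_BGR2HSV); m=cv2.inRange(h,(45,120,80),(75,255,255)); m[:140]=0;m[190:]=0; ys,xs=np.where(m>0); print(n,'tape',xs.mean().round(1),ys.mean().round(1))
    m=cv2.inRange(im[160:190,240:272],(150,150,150),(255,255,255)); ys,xs=np.where(m>0); print('timer',xs.mean().round(1)+240,ys.mean().round(1)+160)
E
```

```text
before tape 346.6 166.6
timer 256.3 175.4
after tape 346.3 166.6
timer 256.2 175.5
```

View pics/s29z.png

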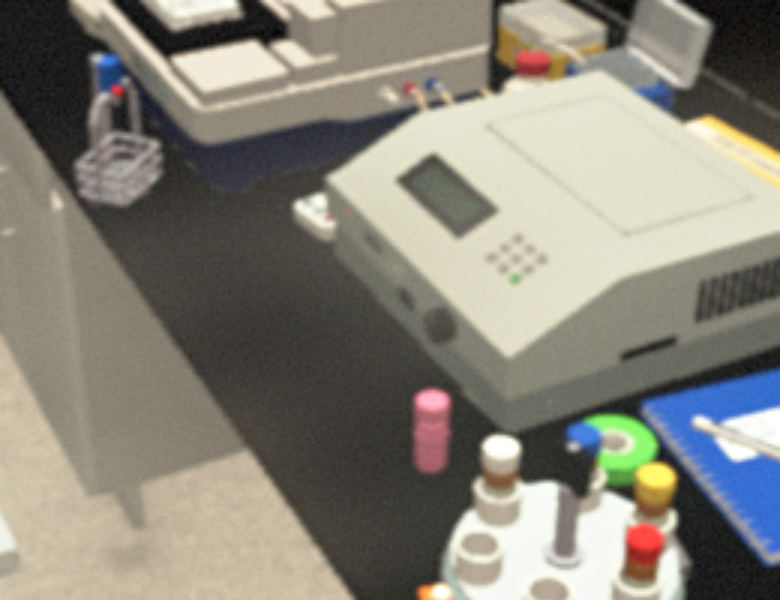

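View pics/t29z.png

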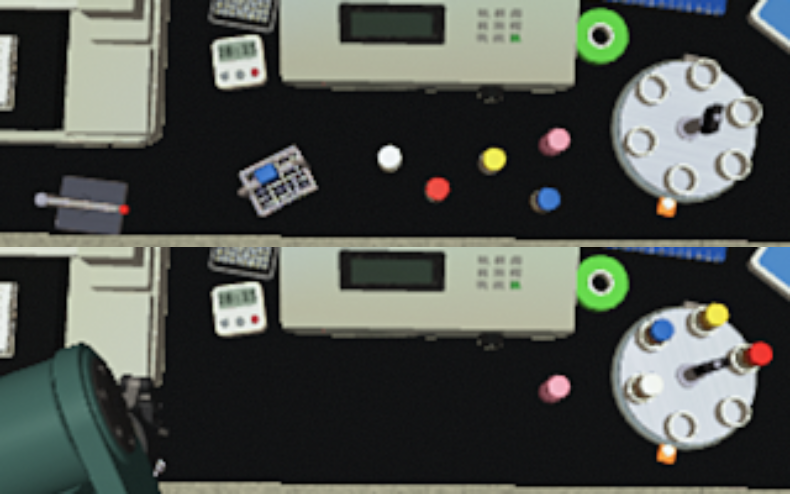

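```bash
python3 - <<'E'
from h import *
snap('wrist','w30'); bpos('w30'); print(ctrl.hand_in())
E
```

```text
block 678 [0.4103 0.3177 0.1859] 0.1896
basket body [0.412  0.3221 0.0559] [0.363 0.274 0.033] [0.46  0.368 0.089]
the job is handed in; nothing more can be done
None
```

I loaded all four vials in the order red, yellow, blue, white, and gave the wheel one clockwise click after each. I then hung the empty basket on the hook and handed the job in about 64 s into the 210 s allowed.

**Vials:** In the last wrist-camera view of the wheel, all four cap tops are at 97–98 mm, so the vials are seated. They are in order around the wheel, with an empty pocket at the orange mark. I never touched the pink vial.

**Basket:** It swung and turned on the hook after I let go, then settled. Its position stayed the same to within 0.1 mm over the last ten frames. The block is about 2 mm from where it should be over the hook seat, and the basket hangs clear of the post and the base plate. It came to rest turned roughly 45° from crosswise in the hook. I left it that way because it hangs free and still.

**Bystanders:** The timer and green tape moved less than half a pixel between the top views at the start and the end. The arm stood clear of everything at hand-in. I saw no sign that the basket was knocked before I picked it up.

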